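Chock the rollers and open the rack gate

TASK

Three or four conveyor rollers rest on the sloping blue rack against the hooks of its gate. For each roller draw a yellow chock straight up out of the light stand without tipping the stand over, stand it in the roller's lane in front of the low side and push it thin edge first, squarely, up the slope until it is snug against the roller near the middle of its length. Only when every roller is chocked, slide the gate by its red handle to the left until it is fully open, so that the chocks alone hold the rollers where they were; let no roller roll away, leave the stand upright and the other things on the bench alone.

Things in the scene. Friction and masses are not known exactly. Their poses are not given: they have to be found in the camera images.
- deck: blue sloping rack top, fixed. Origin on its surface under the axes of the rollers as they lie on the hooks; x up the slope (0.105 rad, rising away from the robot), y across to the left, z square to the surface. Clear surface from x = -137 mm (lip 12 mm high) to +65 mm (gate guide), y = -260 to +285 mm. Lane middles at y = -195, -65, +65, +195 mm, parted by white lines.
- gate (a joint): slide of the steel gate along the rack's y, m: 0 shut, 0.045 fully open at its stop; 2 N moves it, it stays where left. Four 10 mm rod hooks on a bar at the rack's high side reach over the lanes (66 to 76 mm up) and down to 9 mm above the surface, 30 to 40 mm down-slope of the roller axes, 28 mm left of each lane middle when shut, 73 mm (past the roller's end) when open.
- gate_handle (a point): centre of the gate's red upright handle block, 18 mm (rack x) x 24 mm (rack y) x 45 mm high, on a thin stem on the gate's bar, between the two middle hooks, 65 mm from each; this point is 97 mm above the rack surface, the block's top 120 mm.
- roller_1: conveyor roller in the rightmost lane (may be absent), steel with orange bands, 60 mm across, 90 mm long, about 0.35 kg; origin at its centre, own y along its axis, which lies across the slope; x and z turn as it rolls. It rolls freely.
- roller_2: conveyor roller in the inner right lane (may be absent), steel with orange bands, 60 mm across, 90 mm long, about 0.35 kg; origin at its centre, own y along its axis, which lies across the slope; x and z turn as it rolls. It rolls freely.
- roller_3: conveyor roller in the inner left lane (may be absent), steel with orange bands, 60 mm across, 90 mm long, about 0.35 kg; origin at its centre, own y along its axis, which lies across the slope; x and z turn as it rolls. It rolls freely.
- roller_4: conveyor roller in the leftmost lane (may be absent), steel with orange bands, 60 mm across, 90 mm long, about 0.35 kg; origin at its centre, own y along its axis, which lies across the slope; x and z turn as it rolls. It rolls freely.
- chock_1_grip (a point): yellow wedge chock, black upright grip, 0.2 kg, nearest in the stand at the start. Point: centre of the grip block, 24 (x) x 20 (y) x 36 (z) mm; x toward the thin edge, z up. Underside 48 mm below, thin edge 50 mm ahead (2.5 mm thick), back 15 mm behind, 36 mm wide; 40 deg face up to 32 mm above the underside. Snug on a roller, this point is 64 mm down-slope of the roller's axis.
- chock_2_grip (a point): a chock like chock_1 (second in the stand at the start); same point and axes, same sizes
- chock_3_grip (a point): a chock like chock_1 (third in the stand at the start); same point and axes, same sizes
- chock_4_grip (a point): a chock like chock_1 (farthest in the stand at the start); same point and axes, same sizes
- stand: light loose plywood stand, 313 x 53 mm, 57 mm high, 0.15 kg. Origin at the centre of its underside, x along its length. Four pockets in a row along x, 77 mm apart, each holds a chock with about 3 mm play, thin edge toward the stand's +x; pocket floors 30 mm above the bench, walls up to 57 mm. The grips stand above the walls.
- tape_measure: yellow tape measure on the bench beyond the rack, 62 x 78 x 34 mm, loose bystander; origin at the centre of its underside
Things that resemble listed ones, but are neither listed nor needed, are in the scene too. What is shaped like the roller_4 but purple is not meant.

How it is judged:
By the outcome, as a careful person would: the job done as asked, in the order asked, and still so for the second after the job is handed in, with the robot touching nothing.
Of roller_1, roller_2, roller_3, roller_4 only 3 to 4 are there at a start; the rules pass over those that are not, and their reading is None.
At some moment in a run one of stand may be knocked a few centimetres aside while the robot is not near it.
It also fails if it takes over 210 s, if anything falls off the work surface, if the arm or the gripper's body presses on something with over 40 N, if the wrist force passes 120 N, or if a joint passes its speed limit or range.

ROBOT

A 6-joint arm with a two-finger parallel gripper is mounted at the origin on a cart in front of the work surface, level with it; the furniture and walls round the work are solid. World frame = base frame: x ahead of the robot, y to its left, z up, the work surface at z = 0. Lengths are in mm, angles in rad, forces in N, time in s.
With the tool pointing down it reaches from about 250 to 775 mm from the base axis. Payload 4 kg.
Tool frame: the origin (TCP) lies midway between the tips of the shut fingers; the grasp point (between the pads) lies r.tcp_to_grasp behind it (r.tcp_to_grasp is the distance from the TCP to the grasp point, in mm); z points along the fingers, y is the direction in which the jaws open and shut (so a half turn about z gives the same grasp; the last joint's range is limited). The gripper opens to 85 mm and grips with 20 to 120 N. Pads are 22 mm wide; open, the fingers measure 114 mm over their backs; the gripper's body (76 mm by 85 mm) begins 54 mm behind the grasp point. The pads swing forward as they close: fully open they stand 13 mm farther back than shut.
Start: joints at [1.191, 0.087, 1.371, -0, 1.684, -0.103], TCP at [150.312, 529.078, 231.341] pointing down, gripper open.
Joint ranges: [-3.1, 3.1], [-0.76, 2.03], [0.27, 2.55], [-1.08, 4.22], [0.17, 2.65], [-2.57, 2.57]. Speed limits (rad/s): [2.79, 2.79, 3.14, 3.14, 3.14, 3.14].

INTERFACE

Orientations are given as a unit quaternion [w, x, y, z].
In Python, from workcell import observe, viewer, ticket, r gives the robot as it stands.
- The arm moves only by the shell command python3 -m jog 'ROWS'. ROWS is a JSON object of lists of equal length, an entry for each row: "linear": the shift along the world's x, y, z in cm, a list of three; "turn": the turn, a rotation vector about the world's x, y, z in rad, a list of three; "hand": the finger opening in cm, from 0 to 8.54. In form: {"linear": [[x, y, z], ...], "turn": [[wx, wy, wz], ...], "hand": [hand, ...]}. A call has 1 to 5 rows; each row shifts and turns the commanded pose from where the row before left it; what a row does not reach is not made up. A row lasts 1/10 s, in which the tool goes at most 50 mm and 8.59 degrees, less where a joint would pass 70% of its speed; a pose out of reach is approached as far as the arm can. A call is refused whole if a number of a shift passes 5 or a number of a turn 0.15, either way. A call with a gripper value outside its range is refused whole. The fingers move at their own pace and stop on an object; the grip force is fixed at half the most. Time passes only in rows, so rows that do not move let the fingers close. It gives the time, the measured TCP pose, the force and the opening at its end, in the units of the state.
- observe(): the state, without advancing time (a new reading comes with each control period).
- viewer.read_camera(name): name is "side" or "top" or "wrist"; returns a dict with "image" (384x512x3 uint8, red, green, blue), "mtx" (3x3 intrinsics, pixels), "rvec" (rotation vector, rad) and "tvec" (3), from world to camera coordinates, as OpenCV has them. Camera axes: x right, y down, z forward; pixel columns grow to the right and rows downward; lengths in mm; the calibration is good to about 2 mm. A picture is of the moment at which its call begins. There is no depth.
- ticket.sign_off(): hands the job in, once; it reports no verdict.
The state is a dict: "time": time; "q": joint angles; "qvel": joint speeds; "joint_torque": joint torques, N m; "eef_pos": TCP position; "tool_rot": TCP orientation; "ft_force": force on the tool from outside, world axes, zero at the start; "ft_torque": the same for the moment, N m; "gripper_width": opening from 0.0 (shut) to 1.0 (fully open).
Only numpy, scipy, OpenCV 4.12 (cv2) and the standard library are available. Lean on these libraries where they do the work, as an engineer would, in place of code of your own. Each camera call takes 0.05 s, during which the arm holds its last target.

## Working session

There is one attempt and no reset: what is moved stays moved. The work goes in short steps, Python scripts to look and compute and a shell command to move; the robot and the scene stay as the last step left them, time stands still between calls to the robot, and variables do not carry over. Pictures are saved under pics/ and viewed, and the job is handed in when it is done.

```bash
ls; mkdir -p pics
python3 - <<'E'
from workcell import observe, viewer, ticket, r
import cv2
print(observe()); print(r.tcp_to_grasp)
for n in ["side","top","wrist"]:
    c=viewer.read_camera(n); cv2.imwrite(f"pics/{n}0.png",c["image"][:,:,::-1])
    R=cv2.Rodrigues(c["rvec"])[0]; print(n,(-R.T@c["tvec"].reshape(3)).round(),R[2].round(2),c["mtx"][0,0])
E
```

```text
pics
{'time': 0.0, 'q': array([ 1.19089105e+00,  8.79271061e-02,  1.37227441e+00,  1.60298351e-05,
        1.68354684e+00, -1.03061860e-01]), 'qvel': array([ 0.00043146,  0.0004496 , -0.00056265, -0.00139713,  0.00065888,
       -0.00025315]), 'joint_torque': array([-3.22857322e-04, -3.51866376e+01, -3.13272536e+01, -2.29091165e-04,
        1.08032578e-02,  1.53931558e-05]), 'eef_pos': array([150.12374989, 528.60810594, 230.1441123 ]), 'tool_rot': array([-2.65495162e-04,  1.37979126e-01,  9.90434551e-01, -1.04467286e-03]), 'ft_force': array([-0.32321295,  1.05012589, -0.36083722]), 'ft_torque': array([-0.00533696,  0.02083154,  0.01854211]), 'gripper_width': 1.003288475621041}
18.700000000000003
side [ -254. -1151.  1358.] [ 0.39  0.67 -0.63] 476.8908653229579
top [ 298.  165. 1910.] [ 0.13  0.   -0.99] 441.1820755782384
wrist [ 75. 550. 373.] [ 0.29 -0.09 -0.95] 304.2902755513623
```

View pics/side0.png

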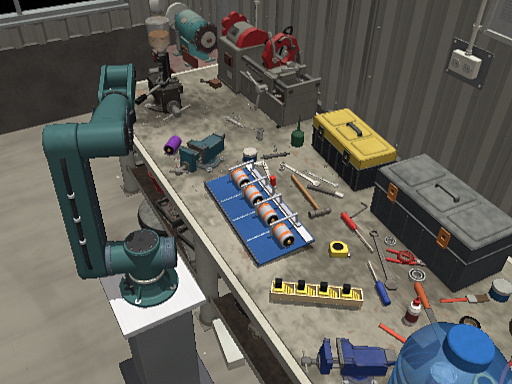

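View pics/top0.png

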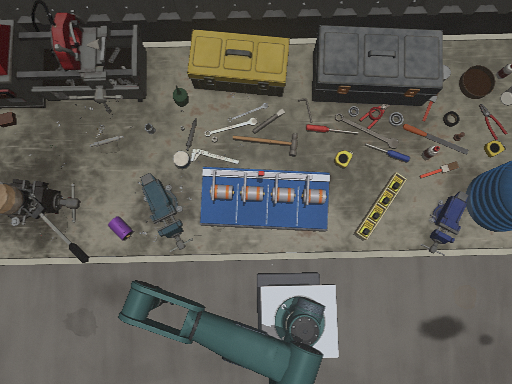

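View pics/wrist0.png

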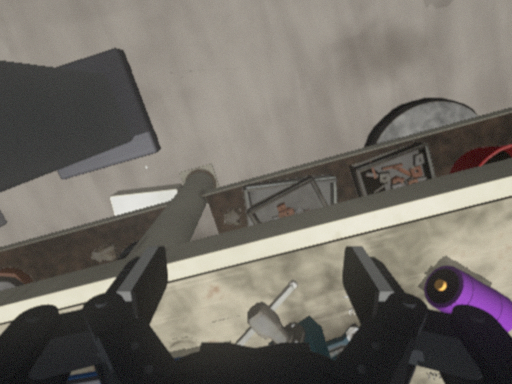

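```bash
cat > h.py <<'E'
from workcell import observe, viewer, ticket, r
import cv2, numpy as np
from scipy.spatial.transform import Rotation as Ro
def cam(n):
    c=viewer.read_camera(n); c["R"]=cv2.Rodrigues(c["rvec"])[0]; c["t"]=np.array(c["tvec"]).reshape(3); c["C"]=-c["R"].T@c["t"]; c["bgr"]=c["image"][:,:,::-1].copy(); return c
def ray(c,u,v):
    d=c["R"].T@np.linalg.inv(c["mtx"])@np.array([u,v,1.]); return c["C"],d/np.linalg.norm(d)
def onz(c,u,v,z):
    C,d=ray(c,u,v); return C+d*(z-C[2])/d[2]
def proj(c,P):
    P=np.atleast_2d(P); p=(c["R"]@P.T).T+c["t"]; p=(c["mtx"]@p.T).T; return p[:,:2]/p[:,2:]
def tri(cs,uvs):
    A=np.zeros((3,3));b=np.zeros(3)
    for c,(u,v) in zip(cs,uvs):
        C,d=ray(c,u,v);M=np.eye(3)-np.outer(d,d);A+=M;b+=M@C
    P=np.linalg.solve(A,b); return P
def crop(c,x0,y0,x1,y1,s,name):
    cv2.imwrite("pics/"+name,cv2.resize(c["bgr"][y0:y1,x0:x1],None,fx=s,fy=s,interpolation=cv2.INTER_CUBIC))
def st():
    o=observe(); q=o["tool_rot"]; R=Ro.from_quat([q[1],q[2],q[3],q[0]]).as_matrix()
    print("t",round(o["time"],2),"tcp",o["eef_pos"].round(1),"z",R[:,2].round(3),"y",R[:,1].round(3),"F",o["ft_force"].round(1),"w",round(o["gripper_width"]*85.4,1)); return o,R
E
python3 - <<'E'
from h import *
t=cam("top"); s=cam("side")
crop(t,190,160,340,240,5,"topa.png"); crop(t,340,160,420,250,6,"topb.png")
crop(s,195,150,325,270,5,"sidea.png"); crop(s,260,265,370,315,7,"sideb.png")
for p in [(202,170),(329,175),(328,231),(201,226)]: print(onz(t,*p,30).round())
for p in [(402,177),(365,237)]: print(onz(t,*p,60).round())
E
```

```text
[648. 398.  30.]
[ 614. -150.   30.]
[ 373. -136.   30.]
[406. 403.  30.]
[ 594. -454.   60.]
[ 344. -284.   60.]
```

```bash
python3 -c "
import cv2
for a in ['topa','topb','sidea','sideb']: print(a,cv2.imread('pics/'+a+'.png').shape)"
```

```text
topa (400, 750, 3)
topb (540, 480, 3)
sidea (600, 650, 3)
sideb (350, 770, 3)
```

View pics/topa.png

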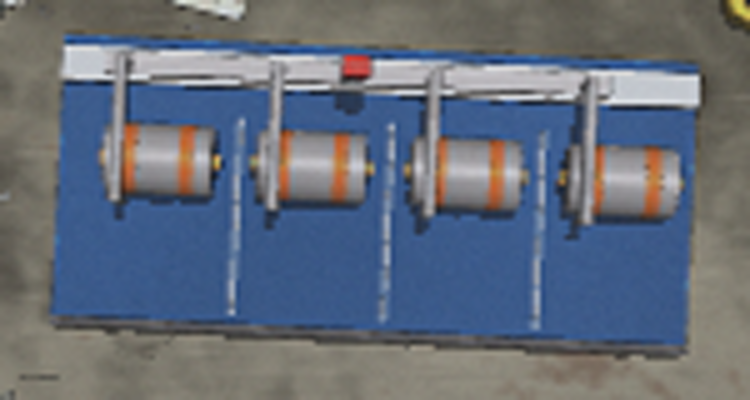

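View pics/topb.png

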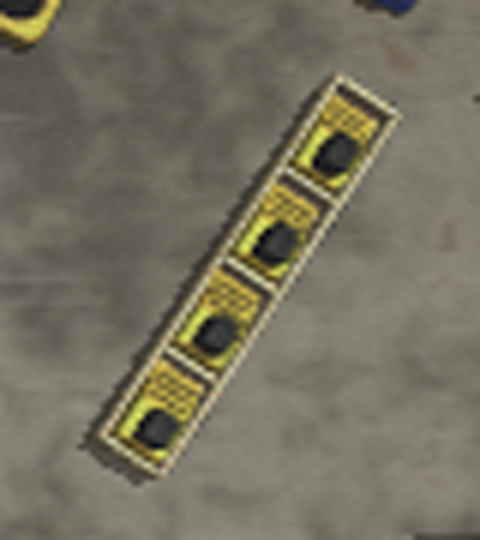

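View pics/sidea.png

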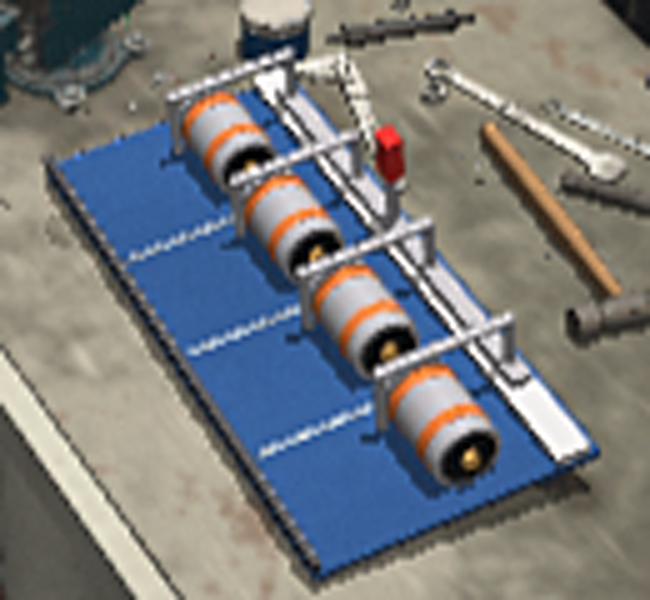

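View pics/sideb.png

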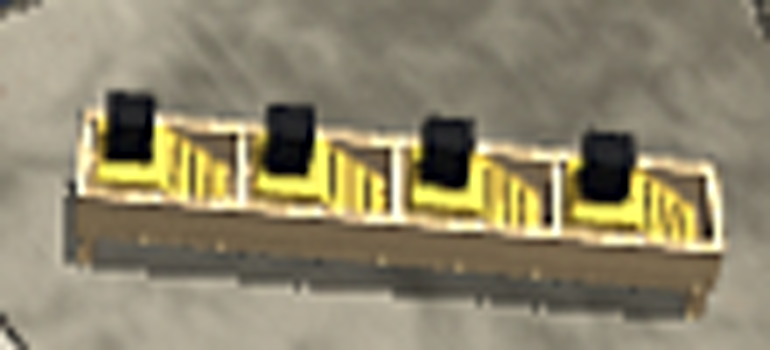

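```bash
python3 -m jog '{"linear":[[1,0,4],[2,0,4],[3,-2,2],[3,-3.5,1],[3,-3.5,0]],"turn":[[0,0,0.06],[0,0,0.07],[0,0,0.07],[0,0,0.07],[0,0,0.065]],"hand":[8.5,8.5,8.5,8.5,8.5]}'
python3 -m jog '{"linear":[[3,-3.5,0],[3,-3.5,0],[3,-3.5,0],[3,-3.5,0],[3,-3.5,0]],"turn":[[0,0,0],[0,0,0],[0,0,0],[0,0,0],[0,0,0]],"hand":[8.5,8.5,8.5,8.5,8.5]}'
python3 -m jog '{"linear":[[2.5,-3.5,0],[1,-3.5,0],[0,-3,0],[0,0,0],[0,0,0]],"turn":[[0,0,0],[0,0,0],[0,0,0],[0,0,0],[0,0,0]],"hand":[8.5,8.5,8.5,8.5,8.5]}'
python3 - <<'E'
from h import *
st(); w=cam("wrist"); cv2.imwrite("pics/w1.png",w["bgr"]); crop(w,0,0,512,384,1.5,"w1b.png"); print(w["C"],w["R"])
E
```

```text
time: 0.75
eef_pos: [271.5, 438.7, 343.5]
tool_rot: [0.001, -0.031, 1.0, 0.002]
ft_force: [0.5, 0.1, -0.1]
gripper_width: 0.995
time: 1.25
eef_pos: [421.1, 262.5, 341.4]
tool_rot: [0.0, -0.029, 1.0, 0.0]
ft_force: [0.9, 0.6, 0.2]
gripper_width: 0.997
time: 1.75
eef_pos: [455.4, 163.8, 341.4]
tool_rot: [0.0, -0.028, 1.0, 0.0]
ft_force: [0.4, -0.2, -0.1]
gripper_width: 0.998
t 1.75 tcp [455.4 163.8 341.4] z [ 0.     0.001 -1.   ] y [-0.057  0.998  0.001] F [ 0.4 -0.2 -0.1] w 85.2
[376.86415633 158.54759024 483.94918811] [[-5.75143781e-02  9.98344670e-01 -1.27634547e-04]
 [ 9.50133397e-01  5.47761873e-02  3.06995273e-01]
 [ 3.06494085e-01  1.75353723e-02 -9.51711031e-01]]
```

View pics/w1b.png

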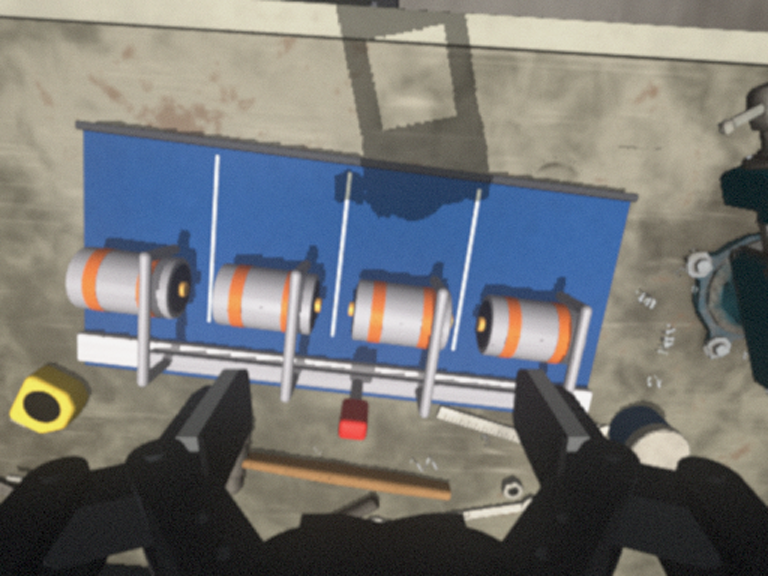

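```bash
cat > rack.py <<'E'
from h import *
from scipy.optimize import least_squares
def rackT(p):
    X,Y,Z,yaw=p
    R=Ro.from_euler("z",yaw).as_matrix()@Ro.from_euler("y",-0.105).as_matrix()
    return R,np.array([X,Y,Z])
def r2w(p,P):
    R,t=rackT(p); return (R@np.atleast_2d(P).T).T+t
def w2r(p,P):
    R,t=rackT(p); return (R.T@(np.atleast_2d(P)-t).T).T
E
python3 - <<'E'
from rack import *
w=cam("wrist"); hsv=cv2.cvtColor(w["bgr"],cv2.COLOR_BGR2HSV)
m=((hsv[...,0]>100)&(hsv[...,0]<125)&(hsv[...,1]>130)&(hsv[...,2]>40)).astype(np.uint8)
def fit(pts):
    pts=np.array(pts,float)
    for _ in range(3):
        vx,vy,x0,y0=cv2.fitLine(pts.astype(np.float32),cv2.DIST_HUBER,0,.01,.01).ravel()
        d=np.abs((pts[:,0]-x0)*vy-(pts[:,1]-y0)*vx); pts=pts[d<max(1,2*np.median(d))]
    print(len(pts),d.std().round(2)); return np.array([vy,-vx,vx*y0-vy*x0])
lip=fit([(u,np.argmax(m[60:160,u])+60-.5) for u in list(range(65,215,3))+list(range(335,410,3)) if m[60:160,u].any()])
left=fit([(np.argmax(m[v,30:200])+30-.5,v) for v in range(95,160,2)])
right=fit([(440-np.argmax(m[v,440:300:-1])+.5,v) for v in range(140,240,2)])
# guide: lowest blue pix above the guide, between rollers
def lastblue(u,a,b):
    col=m[a:b,u]; i=np.where(col)[0]; 
    # first non-blue after a
    j=np.argmax(col==0); return a+j-.5
gd=fit([(u,lastblue(u,int(216+(u-60)*.11),int(290))) for u in list(range(60,85,2))+list(range(130,185,3))+list(range(205,275,3))+list(range(305,370,3))])
X=lambda a,b:(lambda c:c[:2]/c[2])(np.cross(a,b))
g=cv2.cvtColor(w["bgr"],cv2.COLOR_BGR2GRAY)
white=(hsv[...,1]<90)&(hsv[...,2]>150)
def lane(u0,v0,u1,v1):
    pts=[]
    for v in range(v0,v1,2):
        uc=u0+(u1-u0)*(v-v0)/(v1-v0); us=np.arange(int(uc)-5,int(uc)+6); wt=np.clip(g[v,us].astype(float)-100,0,None)
        if wt.sum()>60: pts.append(((wt*us).sum()/wt.sum(),v))
    return fit(pts)
L=[lane(144,108,140,210),lane(232,120,222,220),lane(319,130,303,228)]
obs=[];rp=[]
for ln,y in [(left,-260),(L[0],-130),(L[1],0),(L[2],130),(right,285)]:
    for e,x in [(lip,-137),(gd,65)]:
        obs.append(X(ln,e)); rp.append((x,y,0))
obs=np.array(obs);rp=np.array(rp,float)
f=lambda p:(proj(w,r2w(p,rp))-obs).ravel()
s=least_squares(f,[527,130,25,-.06],loss="soft_l1"); print(s.x); print(np.c_[rp,obs,f(s.x).reshape(-1,2)].round(1))
np.save("rack.npy",s.x)
# check handle + lip in other cams
for n in ("top","side","wrist"):
    c=cam(n); h=cv2.cvtColor(c["bgr"],cv2.COLOR_BGR2HSV); rm=((h[...,0]<5)|(h[...,0]>175))&(h[...,1]>180)&(h[...,2]>90)
    k=proj(c,r2w(s.x,[75,28,97]))[0]; print(n,"handle pred(x=75)",k.round(1))
    v,u=np.where(rm); k2=(abs(u-k[0])<25)&(abs(v-k[1])<25); print(u[k2].mean(),v[k2].mean(),k2.sum())
    for y in(-195,-65,65,195): print(proj(c,r2w(s.x,[0,y,30]))[0].round(1))
E
```

```text
75 0.16
33 0.24
50 0.16
48 0.29
51 0.27
50 0.04
48 0.17
[ 5.40224797e+02  1.19309991e+02  2.91003707e+01 -6.71518781e-02]
[[-1.370e+02 -2.600e+02  0.000e+00  5.540e+01  8.700e+01  7.000e-01
  -2.000e-01]
 [ 6.500e+01 -2.600e+02  0.000e+00  5.780e+01  2.180e+02 -8.000e-01
   5.000e-01]
 [-1.370e+02 -1.300e+02  0.000e+00  1.436e+02  9.850e+01  2.100e+00
  -0.000e+00]
 [ 6.500e+01 -1.300e+02  0.000e+00  1.398e+02  2.275e+02 -8.000e-01
   3.000e-01]
 [-1.370e+02  0.000e+00  0.000e+00  2.329e+02  1.101e+02  3.000e-01
  -2.000e-01]
 [ 6.500e+01  0.000e+00  0.000e+00  2.191e+02  2.367e+02  3.000e-01
   3.000e-01]
 [-1.370e+02  1.300e+02  0.000e+00  3.196e+02  1.214e+02 -7.000e-01
  -3.000e-01]
 [ 6.500e+01  1.300e+02  0.000e+00  2.987e+02  2.460e+02 -5.000e-01
   1.000e-01]
 [-1.370e+02  2.850e+02  0.000e+00  4.188e+02  1.344e+02 -2.000e-01
  -3.000e-01]
 [ 6.500e+01  2.850e+02  0.000e+00  3.898e+02  2.565e+02  3.000e-01
  -0.000e+00]]
top handle pred(x=75) [261.3 174.2]
260.5 171.0 4
[313.1 195.3]
[282.4 193.9]
[251.7 192.5]
[221.  191.1]
side handle pred(x=75) [272.8 182.6]
272.85714285714283 180.31428571428572 35
[283.8 234.7]
[268.2 214.3]
[254.  195.8]
[241.  178.8]
wrist handle pred(x=75) [231.7 272.7]
231.92592592592592 288.18518518518516 27
[ 88.6 187.3]
[177.6 198. ]
[264.6 208.4]
[349.7 218.7]
```

Run:
```python
from rack import *
p=np.load("rack.npy"); w=cam("wrist"); t=cam("top"); s=cam("side")
def onr(c,u,v,z):
    C,d=ray(c,u,v); C=w2r(p,C)[0]; d=rackT(p)[0].T@d; return C+d*(z-C[2])/d[2]
h=cv2.cvtColor(w["bgr"],cv2.COLOR_BGR2HSV); om=((h[...,0]>5)&(h[...,0]<16)&(h[...,1]>150)&(h[...,2]>120)).astype(np.uint8)
n,l,stt,ce=cv2.connectedComponentsWithStats(om)
for i in range(1,n):
    if stt[i,4]>60 and 150<ce[i,1]<240:
        v,u=np.where(l==i); print(ce[i].round(1),stt[i], onr(w,*ce[i],45).round(1), "top/bot row",[onr(w,u[v==vv].mean(),vv,30).round(1)[:2] for vv in (v.min(),v.max())])
# handle triangulation
uv=[];
for c,k in ((w,(232,280)),(t,(261,173)),(s,(272.8,181))):
    h=cv2.cvtColor(c["bgr"],cv2.COLOR_BGR2HSV); rm=((h[...,0]<6)|(h[...,0]>174))&(h[...,1]>120)&(h[...,2]>70)
    v,u=np.where(rm); q=(abs(u-k[0])<20)&(abs(v-k[1])<20); u=u[q];v=v[q]; print(q.sum(),u.min(),u.max(),v.min(),v.max()); uv.append(((u.min()+u.max())/2,(v.min()+v.max())/2))
P=tri([w,t,s],uv); print(uv,P,w2r(p,P)); P=tri([w,s],[uv[0],uv[2]]); print(w2r(p,P))
```

```text
[ 59.3 185.6] [ 54 167  15  39 276] [  -1.2 -228.2   45. ] top/bot row [array([ -25.6, -230.5]), array([  31.4, -230.6])]
[156.  197.9] [152 180  11  37 250] [ -0.3 -92.4  45. ] top/bot row [array([-23.5, -94.9]), array([ 31.5, -93.5])]
[250.8 200.3] [247 191   8  19 118] [-13.6  42.4  45. ] top/bot row [array([-23.7,  39.2]), array([ 3.7, 42.4])]
[283.2 213.4] [278 195  10  37 182] [-0.  91.4 45. ] top/bot row [array([-23.8,  89.3]), array([32.1, 94.4])]
[340.3 220.3] [333 202  13  36 231] [1.000e-01 1.761e+02 4.500e+01] top/bot row [array([-23.8, 175.5]), array([ 31.4, 179.6])]
[373.6 223.7] [365 205  14  37 247] [ -0.8 225.7  45. ] top/bot row [array([-25.3, 224.9]), array([ 31.7, 229.8])]
[248.2 220.9] [244 215   9  13  81] [17.5 42.5 45. ] top/bot row [array([12.9, 43.7]), array([31.8, 44.6])]
328 224 242 268 293
20 259 263 171 174
54 270 275 175 186
[(np.float64(233.0), np.float64(280.5)), (np.float64(261.0), np.float64(172.5)), (np.float64(272.5), np.float64(180.5))] [609.65537488 145.18444009 143.41867344] [[ 79.14729694  30.47502235 106.61024783]]
[[ 77.74736672  30.78088638 107.37081081]]
```

```bash
python3 -m jog '{"linear":[[0,-4.5,0],[0,-4.5,0],[0,-4.5,0],[0,-4.5,0],[0,-4.5,0]],"turn":[[0,0,-0.08],[0,0,-0.09],[0,0,-0.09],[0,0,-0.09],[0,0,-0.09]],"hand":[8.5,8.5,8.5,8.5,8.5]}'
python3 -m jog '{"linear":[[0,-4.5,0],[0,-4.5,0],[0,-4.5,-1],[0,-4.5,-2],[0,-4.5,-2]],"turn":[[0,0,-0.09],[0,0,-0.09],[0,0,-0.035],[0,0,0],[0,0,0]],"hand":[8.5,8.5,8.5,8.5,8.5]}'
python3 -m jog '{"linear":[[0,-4,-2],[0,-3,0],[0,0,0],[0,0,0]],"turn":[[0,0,0],[0,0,0],[0,0,0],[0,0,0]],"hand":[8.5,8.5,8.5,8.5]}'
python3 - <<'E'
from h import *
st(); w=cam("wrist"); crop(w,0,0,512,384,1.5,"w2.png")
E
```

```text
time: 2.65
eef_pos: [455.1, -62.2, 341.5]
tool_rot: [0.0, 0.191, 0.982, 0.0]
ft_force: [0.7, 0.8, -0.4]
gripper_width: 0.994
time: 3.15
eef_pos: [455.4, -287.7, 291.3]
tool_rot: [0.001, 0.294, 0.956, -0.0]
ft_force: [-0.1, 0.3, 0.7]
gripper_width: 0.999
time: 3.55
eef_pos: [455.4, -356.0, 270.9]
tool_rot: [-0.0, 0.294, 0.956, 0.001]
ft_force: [0.6, 0.3, -0.1]
gripper_width: 0.998
t 3.55 tcp [ 455.4 -356.   270.9] z [-0.     0.001 -1.   ] y [0.563 0.827 0.001] F [ 0.6  0.3 -0.1] w 85.2
```

View pics/w2.png

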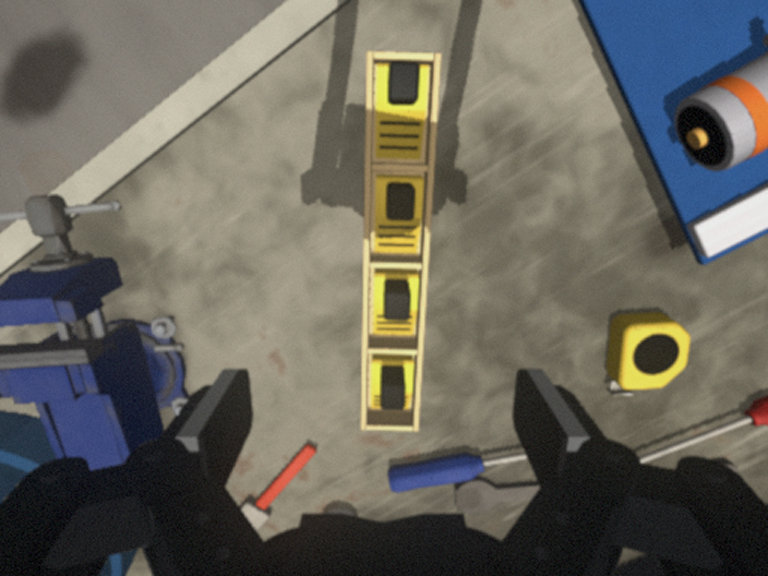

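```bash
cat > grips.py <<'E'
from h import *
def grips(c, zt=96, name=None):
    h=cv2.cvtColor(c["bgr"],cv2.COLOR_BGR2HSV)
    ym=((h[...,0]>20)&(h[...,0]<36)&(h[...,1]>60)&(h[...,2]>70)).astype(np.uint8)
    dk=(h[...,2]<62).astype(np.uint8)
    nad=proj(c,c["C"]*[1,1,0]+[0,0,50])[0]
    n,l,s,ce=cv2.connectedComponentsWithStats(dk); out=[]
    for i in range(1,n):
        x,y,ww,hh,a=s[i]
        if a<60 or a>1500: continue
        ring=cv2.dilate((l==i).astype(np.uint8),np.ones((7,7)))-(l==i)
        fr=ym[ring>0].mean()
        if fr<.45: continue
        vv,uu=np.where(l==i)
        out.append((i,a,fr,uu,vv))
    return nad,out,l
E
python3 - <<'E'
from grips import *
w=cam("wrist"); nad,out,l=grips(w); print(nad)
o,R=st(); cx=-R[:,0]
for i,a,fr,uu,vv in out:
    vmax=np.percentile(vv,99)+.5; vmin=np.percentile(vv,1)-.5
    um=lambda v:np.median(uu[abs(vv-v)<4])
    print(a,round(fr,2),uu.mean().round(1),vmin,vmax,"far->",(onz(w,um(vmax),vmax,96)-12*cx).round(1),"near->",(onz(w,um(vmin),vmin,96)+12*cx).round(1), "width",(onz(w,uu.max()+.5,vmax,96)-onz(w,uu.min()-.5,vmax,96)).round(1))
E
```

```text
[254.47746643  91.73119354]
t 3.65 tcp [ 455.8 -355.   272.1] z [ 0.001 -0.    -1.   ] y [0.561 0.828 0.   ] F [-0.1  0.3 -0.1] w 85.0
106 0.47 269.1 40.5 60.45 far-> [ 368.4 -272.    96. ] near-> [ 369.3 -282.3   96. ] width [10.3 15.2  0. ]
390 0.93 265.9 121.5 145.5 far-> [ 431.8 -325.5   96. ] near-> [ 430.5 -326.2   96. ] width [10.  14.8  0. ]
108 0.71 263.7 186.5 194.5 far-> [ 475.8 -357.3   96. ] near-> [ 487.7 -366.1   96. ] width [ 9.3 13.7  0. ]
529 0.93 436.1 223.5 247.5 far-> [ 642.1 -228.8   96. ] near-> [ 636.1 -225.9   96. ] width [18.4 27.1  0. ]
150 0.64 261.0 244.5 257.5 far-> [ 540.1 -402.8   96. ] near-> [ 545.  -407.7   96. ] width [ 8.6 12.7  0. ]
```

Run:
```python
from grips import *
w=cam("wrist"); h=cv2.cvtColor(w["bgr"],cv2.COLOR_BGR2HSV)
crop(w,225,25,305,295,3,"g1.png")
for v in (50,133,200,257): print(v,[tuple(int(k) for k in h[v,u]) for u in range(245,290,3)])
```

```text
50 [(24, 83, 231), (22, 85, 179), (30, 137, 236), (31, 147, 235), (32, 152, 201), (30, 22, 59), (30, 20, 63), (30, 16, 65), (18, 19, 68), (30, 16, 63), (15, 16, 63), (30, 140, 131), (30, 145, 235), (28, 114, 231), (19, 100, 117)]
133 [(19, 98, 146), (19, 98, 151), (23, 165, 165), (23, 168, 165), (24, 116, 64), (22, 81, 47), (23, 61, 50), (23, 63, 53), (22, 93, 52), (17, 99, 49), (23, 161, 103), (23, 168, 176), (22, 127, 110), (18, 95, 148), (17, 86, 107)]
200 [(21, 90, 187), (28, 124, 234), (30, 155, 231), (30, 150, 179), (20, 51, 75), (21, 51, 80), (28, 46, 77), (25, 41, 75), (30, 44, 70), (30, 137, 143), (30, 145, 237), (24, 100, 138), (25, 79, 232), (26, 51, 136), (21, 49, 135)]
257 [(24, 93, 225), (29, 157, 231), (29, 158, 229), (27, 40, 64), (22, 71, 68), (24, 64, 64), (23, 48, 64), (25, 54, 61), (31, 156, 185), (30, 150, 235), (24, 89, 134), (25, 81, 228), (24, 47, 137), (23, 47, 136), (24, 49, 131)]
```

View pics/g1.png

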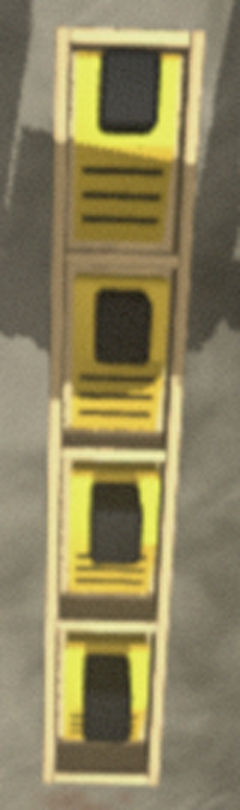

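```bash
cat > grips.py <<'E'
from h import *
def grips(c, cx, zt=96):
    """grip blobs surrounded by yellow; returns far/near based centres"""
    h=cv2.cvtColor(c["bgr"],cv2.COLOR_BGR2HSV)
    ym=((h[...,0]>19)&(h[...,0]<36)&(h[...,1]>105)&(h[...,2]>90)).astype(np.uint8)
    dk=((h[...,2]<95)&(h[...,1]<120)).astype(np.uint8)
    dk=cv2.morphologyEx(dk,cv2.MORPH_OPEN,np.ones((5,5)))
    n,l,s,ce=cv2.connectedComponentsWithStats(dk); res=[]
    for i in range(1,n):
        x,y,ww,hh,a=s[i]
        if a<100 or a>4000: continue
        ring=cv2.dilate((l==i).astype(np.uint8),np.ones((7,7)))-(l==i)
        fr=ym[ring>0].mean()
        if fr<.3: continue
        vv,uu=np.where(l==i); vmax=np.percentile(vv,98)+.5; vmin=np.percentile(vv,2)-.5
        um=lambda v:np.mean(uu[abs(vv-v)<5])
        far=onz(c,um(vmax),vmax,zt)-12*cx; near=onz(c,um(vmin),vmin,zt)+12*cx
        res.append((far,near)); print(a,round(fr,2),(uu.mean().round(1),vv.mean().round(1)),"far",far.round(1)[:2],"near",near.round(1)[:2])
    return res
E
python3 - <<'E'
from grips import *
w=cam("wrist"); o,R=st(); res=grips(w,-R[:,0]); 
# stand wall edges: fit yellow/wood outline angle
h=cv2.cvtColor(w["bgr"],cv2.COLOR_BGR2HSV)
for z in (57,):
  L=[onz(w,u/3+225,v/3+25,z)[:2] for u,v in [(57,30),(204,32),(159,782),(45,782)]]
  L=np.array(L); print(L.round(1)); d=L[3]-L[0]; print(np.degrees(np.arctan2(d[1],d[0])),np.linalg.norm(d)); d=L[2]-L[1]; print(np.degrees(np.arctan2(d[1],d[0])),np.linalg.norm(d), np.linalg.norm(L[1]-L[0]), L.mean(0))
E
```

```text
t 3.75 tcp [ 455.8 -354.8  272.4] z [ 0.001 -0.001 -1.   ] y [0.561 0.828 0.   ] F [ 0.7  0.4 -0. ] w 84.9
503 0.69 (np.float64(267.7), np.float64(54.0)) far [ 369.2 -282.2] near [ 369.5 -282. ]
356 0.74 (np.float64(265.4), np.float64(134.0)) far [ 431.  -325.1] near [ 431.8 -326.3]
367 0.88 (np.float64(262.5), np.float64(199.6)) far [ 492.4 -369.5] near [ 486.4 -368.5]
543 0.92 (np.float64(435.2), np.float64(235.4)) far [ 641.2 -228.1] near [ 636.2 -225.9]
381 0.67 (np.float64(259.9), np.float64(258.4)) far [ 555.4 -415.3] near [ 544.1 -409.1]
[[ 337.1 -289. ]
 [ 366.8 -246.3]
 [ 619.3 -427.4]
 [ 590.  -470.7]]
-35.690358861660634 311.3841350243791
-35.63929075016877 310.7509991633715 52.00689281722243 [ 478.31941089 -358.33252409]
```

```bash
python3 -m jog '{"linear":[[-2.2,1.8,-3],[-2.2,1.8,-3],[-2.2,1.8,-3],[-2.05,1.87,-3],[0,0,-3.5]],"turn":[[0,0,-0.026],[0,0,0],[0,0,0],[0,0,0],[0,0,0]],"hand":[8.5,8.5,8.5,7,6]}'
python3 -m jog '{"linear":[[0,0,0],[0,0,0]],"turn":[[0,0,0],[0,0,0]],"hand":[5.5,5.5]}'
python3 - <<'E'
from h import *
st(); w=cam("wrist"); crop(w,0,0,512,384,1.5,"w3.png")
E
```

```text
time: 4.25
eef_pos: [367.7, -280.8, 116.7]
tool_rot: [0.001, 0.306, 0.952, -0.0]
ft_force: [0.6, -0.3, -0.2]
gripper_width: 0.71
time: 4.45
eef_pos: [369.2, -282.9, 117.3]
tool_rot: [0.0, 0.306, 0.952, -0.0]
ft_force: [-0.1, -0.6, 0.1]
gripper_width: 0.643
t 4.45 tcp [ 369.2 -282.9  117.3] z [ 0.001 -0.    -1.   ] y [0.582 0.813 0.   ] F [-0.1 -0.6  0.1] w 54.9
```

View pics/w3.png

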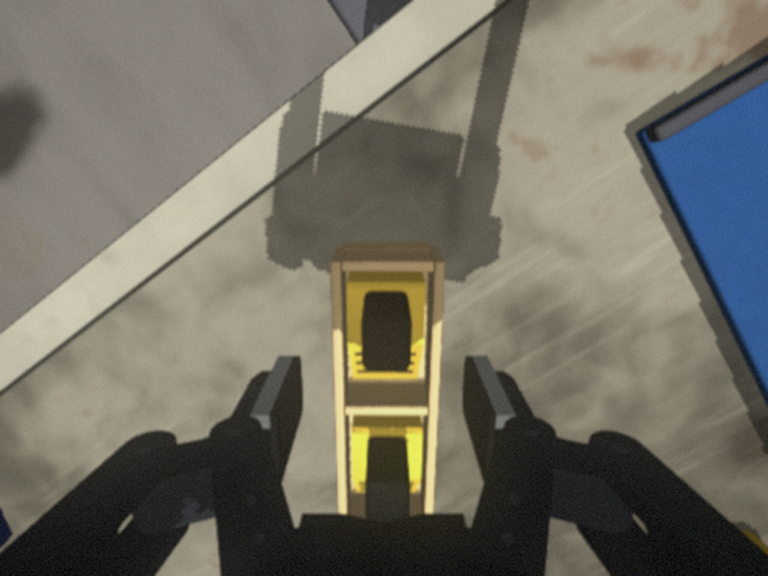

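```bash
python3 -m jog '{"linear":[[0,0,-2.5],[0,0.05,-2.4],[0,0,0],[0,0,0],[0,0,0]],"turn":[[0,0,0],[0,0,0],[0,0,0],[0,0,0],[0,0,0]],"hand":[5.5,5.5,5.5,2.5,1]}'
python3 -m jog '{"linear":[[0,0,0],[0,0,0],[0,0,0],[0,0,0]],"turn":[[0,0,0],[0,0,0],[0,0,0],[0,0,0]],"hand":[0,0,0,0]}'
python3 - <<'E'
from grips import *
o,R=st(); w=cam("wrist"); crop(w,128,128,512,384,2,"w4.png")
E
```

```text
time: 5.0
eef_pos: [370.3, -284.1, 69.9]
tool_rot: [0.002, 0.306, 0.952, -0.001]
ft_force: [0.4, 0.3, -0.7]
gripper_width: 0.314
time: 5.4
eef_pos: [370.3, -283.9, 69.7]
tool_rot: [0.002, 0.306, 0.952, -0.001]
ft_force: [0.9, 1.1, 5.6]
gripper_width: 0.221
t 5.4 tcp [ 370.3 -283.9   69.7] z [ 0.004 -0.003 -1.   ] y [ 0.583  0.812 -0.   ] F [0.9 1.1 5.6] w 18.8
```

View pics/w4.png

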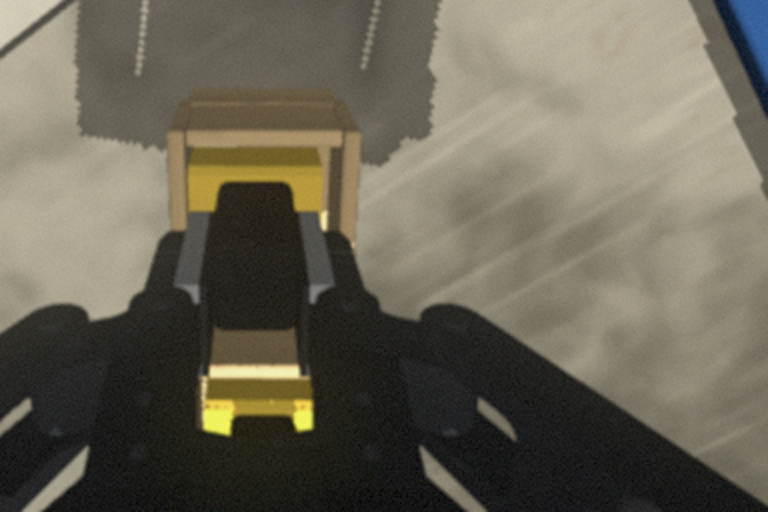

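```bash
python3 -m jog '{"linear":[[0,0,0.5],[0,0,1],[0,0,1.5],[0,0,2],[0,0,3]],"turn":[[0,0,0],[0,0,0],[0,0,0],[0,0,0],[0,0,0]],"hand":[0,0,0,0,0]}'
python3 -m jog '{"linear":[[0,0,4],[0,0,4],[0,0,4],[0,0,2],[0,0,0]],"turn":[[0,0,0],[0,0,0],[0,0,0],[0,0,0],[0,0,0]],"hand":[0,0,0,0,0]}'
python3 - <<'E'
from grips import *
o,R=st(); w=cam("wrist"); crop(w,0,0,512,384,1.5,"w5.png"); s=cam("side"); crop(s,200,150,400,320,4,"s5.png"); np.savez("w5.npz",bgr=w["bgr"],R=R,tcp=o["eef_pos"])
E
```

```text
time: 5.95
eef_pos: [367.5, -281.6, 146.4]
tool_rot: [-0.002, 0.306, 0.952, 0.001]
ft_force: [0.2, 0.4, -1.8]
gripper_width: 0.218
time: 6.45
eef_pos: [369.6, -283.6, 291.7]
tool_rot: [0.003, 0.306, 0.952, -0.002]
ft_force: [0.2, -0.6, -2.5]
gripper_width: 0.217
t 6.45 tcp [ 369.6 -283.6  291.7] z [ 0.006 -0.005 -1.   ] y [ 0.583  0.812 -0.001] F [ 0.2 -0.6 -2.5] w 18.6
```

View pics/w5.png

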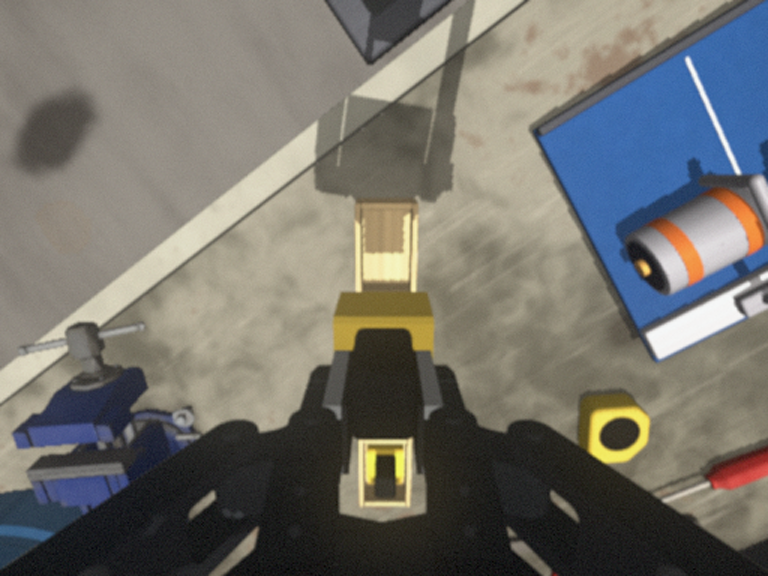

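View pics/s5.png

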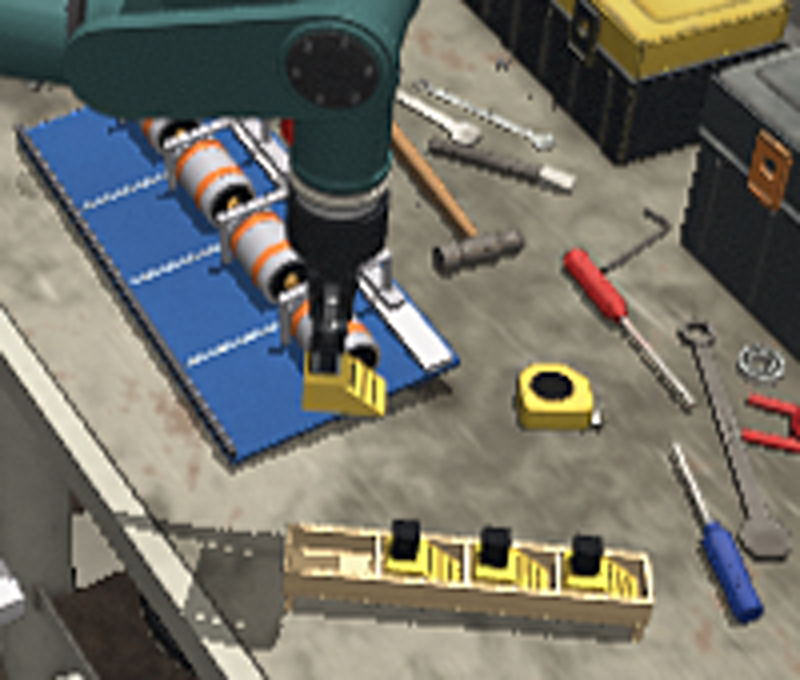

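Run:
```python
from grips import *
o,R=st(); w=cam("wrist"); crop(w,210,180,310,250,7,"c5.png"); T=o["eef_pos"]
f=lambda x,z: proj(w,T+R@np.array([-x,0,-z]))[0].round(1)
print("back top edge",[ (x,f(x,-7.7)) for x in (-15,-17,-19)],"back bottom",[ (x,f(x,-39.7)) for x in (-15,-17,-19)], "grip top back",[ (x,f(x,8.3+18)) for x in (-12,-14,-16)])
g=w["bgr"][180:240,235:247].astype(int).mean(1); print(np.c_[np.arange(180,240),g.round()].astype(int).tolist())
g=w["bgr"][205:300,252:260].astype(int).mean(1);print([int(a.sum()) for a in g])
```

```text
t 6.55 tcp [ 368.5 -282.5  286.7] z [-0.001  0.001 -1.   ] y [0.583 0.812 0.   ] F [ 0.2 -0.4 -2.7] w 18.9
back top edge [(-15, array([256. , 216.1])), (-17, array([256. , 212.7])), (-19, array([256. , 209.1]))] back bottom [(-15, array([255.8, 196.5])), (-17, array([255.8, 193.5])), (-19, array([255.8, 190.5]))] grip top back [(-12, array([256.3, 253.3])), (-14, array([256.3, 249.2])), (-16, array([256.3, 245. ]))]
[[180, 164, 217, 229], [181, 162, 215, 228], [182, 165, 217, 229], [183, 164, 217, 229], [184, 164, 216, 229], [185, 162, 214, 226], [186, 159, 211, 224], [187, 160, 212, 225], [188, 160, 214, 226], [189, 158, 210, 224], [190, 146, 197, 214], [191, 131, 175, 192], [192, 122, 162, 177], [193, 110, 148, 163], [194, 88, 129, 146], [195, 61, 110, 126], [196, 48, 102, 119], [197, 51, 104, 120], [198, 50, 103, 120], [199, 49, 102, 119], [200, 49, 103, 119], [201, 50, 103, 120], [202, 49, 102, 119], [203, 50, 102, 119], [204, 49, 103, 120], [205, 49, 102, 118], [206, 48, 101, 118], [207, 50, 103, 119], [208, 48, 101, 118], [209, 48, 102, 119], [210, 52, 112, 131], [211, 58, 132,
[... 330 characters left out ...]
8, 37, 59, 66], [229, 34, 55, 62], [230, 36, 54, 61], [231, 34, 51, 58], [232, 34, 49, 54], [233, 33, 46, 51], [234, 33, 44, 48], [235, 29, 40, 45], [236, 32, 42, 46], [237, 30, 41, 45], [238, 32, 42, 46], [239, 32, 41, 45]]
[267, 266, 267, 261, 261, 290, 339, 373, 379, 386, 390, 403, 392, 307, 180, 128, 128, 127, 122, 120, 126, 123, 122, 119, 118, 115, 120, 118, 114, 111, 107, 114, 106, 113, 108, 108, 109, 103, 109, 101, 104, 102, 107, 109, 105, 113, 116, 110, 110, 110, 104, 109, 105, 110, 103, 109, 105, 109, 110, 107, 108, 106, 114, 108, 104, 108, 106, 103, 109, 109, 106, 110, 104, 116, 108, 108, 105, 110, 111, 115, 108, 116, 116, 115, 115, 120, 115, 133, 201, 242, 246, 250, 340, 540, 641]
```

View pics/c5.png

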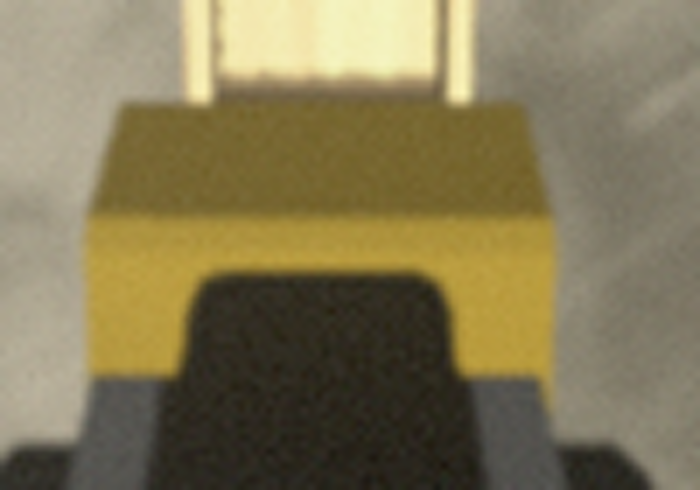

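```bash
cat > tgt.py <<'E'
import sys
from rack import *
p=np.load("rack.npy")
def goal(xr,y,h): return r2w(p,[xr,y,h])[0]
def rel(xr,y,h):
    o,R=st(); g=goal(xr,y,h); print("goal",g.round(1),"delta cm",((g-o["eef_pos"])/10).round(2))
    Rr=rackT(p)[0]; Rt=np.c_[-Rr[:,0],Rr[:,1],-Rr[:,2]]
    print("turn",Ro.from_matrix(Rt@R.T).as_rotvec().round(4)); print("now rack",w2r(p,o["eef_pos"])[0].round(1)); F=rackT(p)[0].T@o["ft_force"]; print("F rack",F.round(2))
if __name__=="__main__": rel(*map(float,sys.argv[1:4]))
E
python3 tgt.py -98 -199 120
```

```text
t 6.6 tcp [ 368.2 -282.2  285.4] z [-0.002  0.002 -1.   ] y [0.583 0.812 0.001] F [-0.1 -0.2 -1.9] w 19.1
goal [417.1 -71.9 138.2] delta cm [  4.89  21.03 -14.72]
turn [-0.0377 -0.1032  0.5551]
now rack [-117.  -412.1  270.1]
F rack [-0.27 -0.18 -1.87]
```

```bash
python3 -m jog '{"linear":[[1,4.2,0],[1,4.2,0],[1,4.2,-1],[1,4.2,-2],[0.9,4.2,-2]],"turn":[[0,0,0.11],[0,0,0.11],[0,0,0.11],[0,0,0.11],[0,0,0.115]],"hand":[0,0,0,0,0]}'
python3 -m jog '{"linear":[[0,0,-3],[0,0,-3],[0,0,-3],[0,0,0],[0,0,0]],"turn":[[0,-0.05,0],[-0.007,-0.055,0],[0,0,0],[0,0,0],[0,0,0]],"hand":[0,0,0,0,0]}'
python3 tgt.py -98 -199 60
```

```text
time: 7.1
eef_pos: [417.0, -70.8, 234.5]
tool_rot: [-0.002, 0.032, 0.999, 0.001]
ft_force: [0.7, -0.5, -2.7]
gripper_width: 0.224
time: 7.6
eef_pos: [416.7, -72.4, 145.9]
tool_rot: [0.051, 0.034, 0.998, -0.001]
ft_force: [-0.1, -0.3, -1.1]
gripper_width: 0.218
t 7.6 tcp [416.7 -72.4 145.9] z [ 0.101 -0.006 -0.995] y [0.068 0.998 0.001] F [-0.1 -0.3 -1.1] w 18.6
goal [423.4 -72.3  78.5] delta cm [ 0.66  0.01 -6.74]
turn [-0.0014 -0.0035  0.0005]
now rack [ -97.5 -199.6  127.7]
F rack [-0.17 -0.33 -1.07]
```

```bash
python3 -m jog '{"linear":[[0.2,0,-2.2],[0.2,0,-2.2],[0.2,0,-2.2],[0.1,0,-0.8],[0,0,0]],"turn":[[0,-0.003,0],[0,0,0],[0,0,0],[0,0,0],[0,0,0]],"hand":[0,0,0,0,0]}'
python3 tgt.py -98 -199 42
python3 - <<'E'
from h import *
w=cam("wrist"); crop(w,0,0,512,384,1.5,"w6.png");
E
```

```text
time: 8.1
eef_pos: [424.9, -72.9, 73.4]
tool_rot: [0.054, 0.034, 0.998, -0.001]
ft_force: [-0.2, -0.1, -2.2]
gripper_width: 0.222
t 8.1 tcp [424.9 -72.9  73.4] z [ 0.107 -0.007 -0.994] y [0.068 0.998 0.001] F [-0.2 -0.1 -2.2] w 19.0
goal [425.2 -72.4  60.6] delta cm [ 0.03  0.05 -1.28]
turn [-0.0005  0.0023  0.0007]
now rack [ -96.9 -199.5   54.7]
F rack [-0.43 -0.12 -2.14]
```

View pics/w6.png

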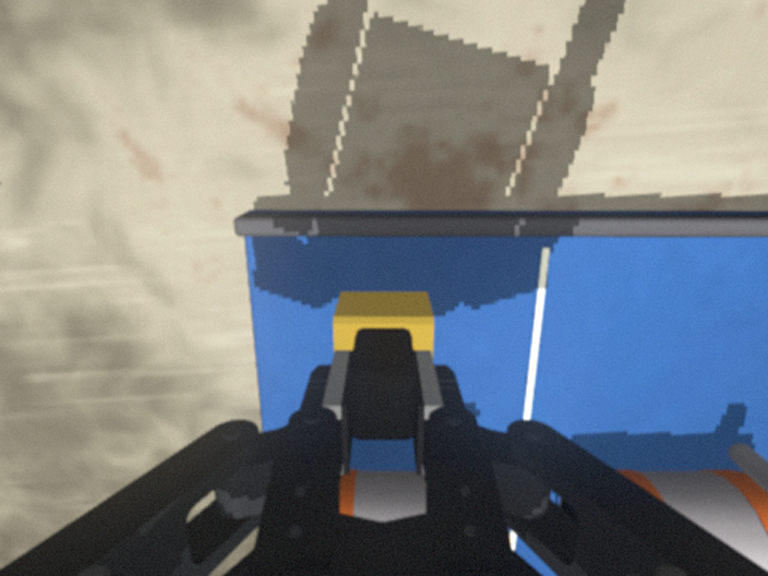

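```bash
python3 -m jog '{"linear":[[0.05,0.03,-0.7],[0.0,0,-0.4],[0,0,0],[0,0,0]],"turn":[[0,0,0],[0,0,0],[0,0,0],[0,0,0]],"hand":[0,0,0,0]}'
python3 tgt.py -98 -199 39.7
python3 -m jog '{"linear":[[0,0,-0.15],[0,0,0],[0,0,0]],"turn":[[0,0,0],[0,0,0],[0,0,0]],"hand":[0,0,0]}'
python3 tgt.py -98 -199 39.7
```

```text
time: 8.55
eef_pos: [426.3, -72.7, 63.5]
tool_rot: [0.055, 0.034, 0.998, -0.002]
ft_force: [-0.3, 1.7, 2.5]
gripper_width: 0.227
t 8.55 tcp [426.3 -72.7  63.5] z [ 0.11  -0.008 -0.994] y [ 0.068  0.998 -0.   ] F [-0.3  1.7  2.5] w 19.4
goal [425.5 -72.4  58.3] delta cm [-0.08  0.03 -0.52]
turn [0.0006 0.0058 0.0005]
now rack [ -96.6 -199.2   44.8]
F rack [-0.16  1.64  2.52]
time: 8.85
eef_pos: [426.4, -72.7, 63.4]
tool_rot: [0.055, 0.034, 0.998, -0.002]
ft_force: [-4.1, 1.8, 11.4]
gripper_width: 0.224
t 8.85 tcp [426.4 -72.7  63.4] z [ 0.111 -0.008 -0.994] y [ 0.067  0.998 -0.   ] F [-4.1  1.8 11.4] w 19.1
goal [425.5 -72.4  58.3] delta cm [-0.09  0.02 -0.51]
turn [0.0006 0.0061 0.0002]
now rack [ -96.5 -199.2   44.7]
F rack [-3.03  1.52 11.76]
```

Run:
```python
from rack import *
p=np.load("rack.npy")
t=cam("top"); s=cam("side")
rp=[(-137,-260,0),(-137,285,0),(65,-260,0),(65,285,0),(-137,0,0),(-137,130,0),(0,-195,30),(0,-65,30)]
q=p.copy(); q[2]+=5; 
for n,c in(("top",t),("side",s)):
    print(n); print(np.c_[np.array(rp)[:,:2],proj(c,r2w(p,rp)),proj(c,r2w(q,rp))].round(1))
crop(t,190,160,340,240,5,"t7.png"); crop(s,195,150,325,270,6,"s7.png")
```

```text
top
[[-137.  -260.   326.1  228.   326.3  228. ]
 [-137.   285.   199.2  222.2  199.1  222.2]
 [  65.  -260.   328.1  181.   328.3  180.8]
 [  65.   285.   201.5  175.3  201.3  175.1]
 [-137.     0.   265.5  225.3  265.5  225.2]
 [-137.   130.   235.2  223.9  235.2  223.8]
 [   0.  -195.   313.1  195.3  313.3  195.1]
 [   0.   -65.   282.4  193.9  282.4  193.8]]
side
[[-137.  -260.   260.5  265.1  260.5  264.2]
 [-137.   285.   206.   183.2  205.9  182.4]
 [  65.  -260.   307.1  244.3  307.2  243.4]
 [  65.   285.   246.   168.1  246.   167.3]
 [-137.     0.   231.9  222.1  231.8  221.2]
 [-137.   130.   219.4  203.4  219.4  202.6]
 [   0.  -195.   283.8  234.7  283.9  233.8]
 [   0.   -65.   268.2  214.3  268.2  213.4]]
```

View pics/s7.png

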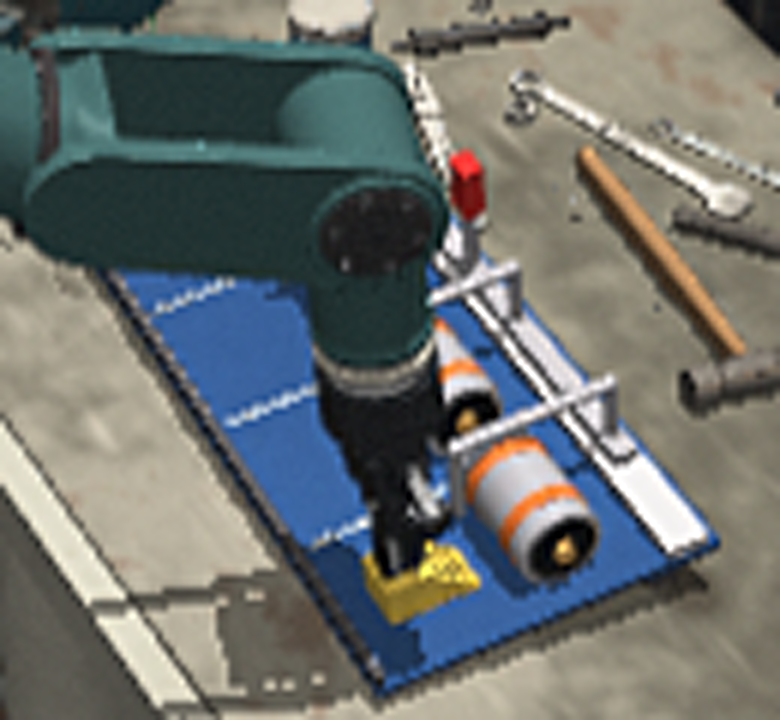

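View pics/t7.png

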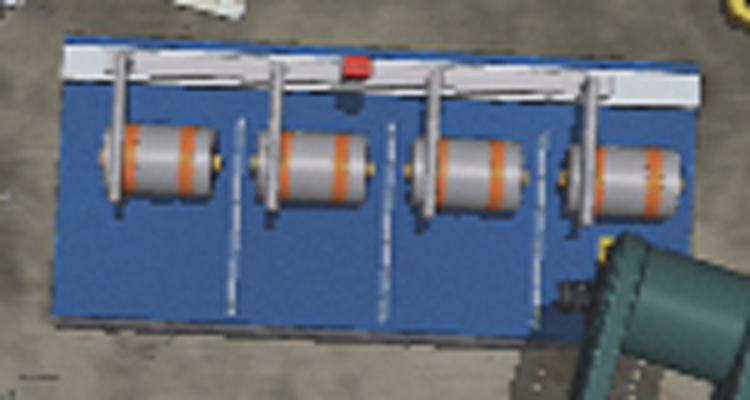

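Run:
```python
from rack import *
p=np.load("rack.npy"); q=p.copy(); q[2]+=5; np.save("rack5.npy",q)
w=cam("wrist"); crop(w,150,120,390,300,3.3,"w8.png")
g=w["bgr"].astype(int)
for u in (200,240,256,270,310): print(u,[(v,*g[v,u]) for v in range(150,205,1)][::1] if u==256 else "")
```

```text
200 
240 
256 [(150, np.int64(80), np.int64(77), np.int64(78)), (151, np.int64(70), np.int64(67), np.int64(68)), (152, np.int64(74), np.int64(72), np.int64(72)), (153, np.int64(77), np.int64(73), np.int64(72)), (154, np.int64(73), np.int64(68), np.int64(69)), (155, np.int64(77), np.int64(74), np.int64(73)), (156, np.int64(73), np.int64(71), np.int64(69)), (157, np.int64(72), np.int64(69), np.int64(67)), (158, np.int64(70), np.int64(66), np.int64(66)), (159, np.int64(75), np.int64(62), np.int64(56)), (160, np.int64(94), np.int64(66), np.int64(48)), (161, np.int64(115), np.int64(78), np.int64(53)), (162, np.int64(114), np.int64(75), np.int64(48)), (163, np.int64(119), np.int64(78), np.int64(52)), (164, np.int64(116), np.int64(75), np.int64(47)), (165, np.int64(113), np.int64(74), np.int64(48)), (166, np.int64(117), np.int64(76), np.int64(50)), (167, np.int64(116), np.int64(77), np.int64(49)), (168, np.int64(113), np.int64(73), np.int64(49)), (169, np.int64(113), np.int64(71), np.int64(45)), (170, np.int64(116), np.int64(78), np.int64(49)), (171, np.int64(113), np.int64(75), np.int64(48
[... 972 characters left out ...]
), np.int64(75), np.int64(49)), (192, np.int64(116), np.int64(81), np.int64(55)), (193, np.int64(102), np.int64(84), np.int64(72)), (194, np.int64(78), np.int64(97), np.int64(105)), (195, np.int64(55), np.int64(108), np.int64(125)), (196, np.int64(51), np.int64(108), np.int64(127)), (197, np.int64(54), np.int64(113), np.int64(133)), (198, np.int64(53), np.int64(111), np.int64(131)), (199, np.int64(49), np.int64(108), np.int64(127)), (200, np.int64(49), np.int64(106), np.int64(127)), (201, np.int64(52), np.int64(109), np.int64(130)), (202, np.int64(50), np.int64(108), np.int64(129)), (203, np.int64(51), np.int64(108), np.int64(128)), (204, np.int64(52), np.int64(110), np.int64(129))]
270 
310
```

View pics/w8.png

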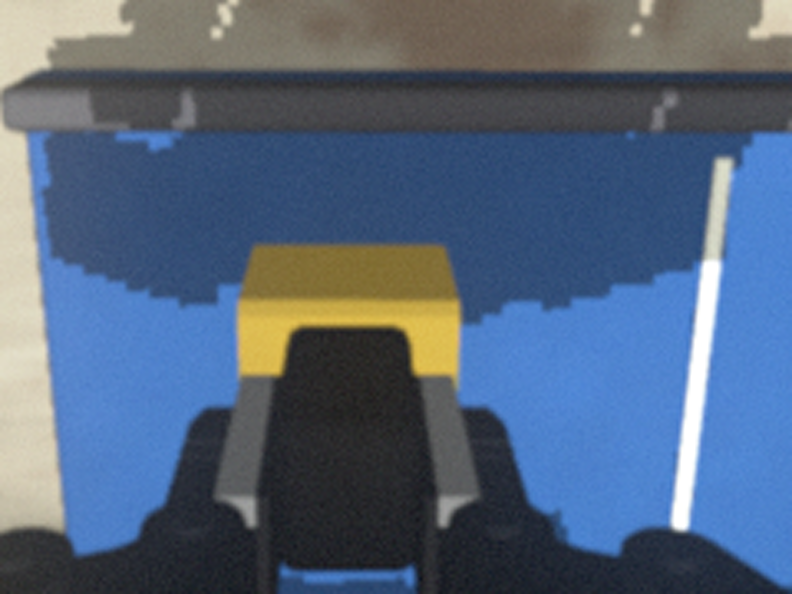

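Run:
```python
from rack import *
p=np.load("rack.npy"); w=cam("wrist"); o,R=st(); T=o["eef_pos"]
g=w["bgr"].astype(float)
def cross(v,a,b,ch):
    x=g[v-1:v+2,a:b,:].mean(0)@np.array(ch,float); d=np.abs(np.diff(x)); i=d.argmax(); lo=max(0,i-2); ww=d[lo:i+3]; return a+((np.arange(lo,lo+len(ww))+.5)*ww).sum()/ww.sum()
for v in (196,200,204,208):
    L=cross(v,218,238,(1,0,-1)); Rr=cross(v,275,295,(1,0,-1)); e=cross(v,155,175,(-1,0,1)) ; x=g[v,355:372].mean(1); 
    wt=np.clip(x-130,0,None); ln=(wt*np.arange(355,372)).sum()/wt.sum()
    print(v,L,Rr,e,ln)
    # depth where width is 36 / 130 : rays intersect plane at height h(rack frame), compute h
    for a,b,wd,n in((L,Rr,36,"chock"),(e,ln,130,"deck")):
        def width(h):
            q=p.copy(); q[2]=h
            pts=[]
            for u in(a,b):
                C,d=ray(w,u,v); C=w2r(q,C)[0]; d=rackT(q)[0].T@d; pts.append(C-d*C[2]/d[2])
            return pts[1][1]-pts[0][1], pts
        from scipy.optimize import brentq
        h=brentq(lambda h:width(h)[0]-wd,-60,120); print(n,"plane origin z",round(h,1), np.round(width(h)[1],1).tolist())
def f(x,z): return proj(w,T+R@np.array([-x,0,-z]))[0].round(1)
print("exp back bottom",f(-17,-39.7),"top",f(-17,-7.7),"obs bottom 193.8")
```

```text
t 9.05 tcp [426.4 -72.7  63.5] z [ 0.111 -0.008 -0.994] y [ 0.067  0.998 -0.   ] F [-3.5  1.3 10.7] w 18.7
196 225.76470588235296 284.8443396226415 161.29493087557603 365.80418848167534
chock plane origin z 41.0 [[-115.7, -217.6, 0.0], [-115.7, -181.6, 0.0]]
deck plane origin z 33.4 [[-112.2, -259.3, 0.0], [-112.3, -129.3, 0.0]]
200 224.6315789473684 285.9192037470726 161.71016166281754 365.316037735849
chock plane origin z 48.1 [[-116.4, -217.6, 0.0], [-116.5, -181.6, 0.0]]
deck plane origin z 33.4 [[-109.5, -259.3, 0.0], [-109.6, -129.3, 0.0]]
204 223.46698113207546 286.86301369863014 162.0080459770115 364.3347589424572
chock plane origin z 54.5 [[-117.0, -217.7, 0.0], [-117.0, -181.7, 0.0]]
deck plane origin z 33.1 [[-106.6, -259.5, 0.0], [-106.7, -129.5, 0.0]]
208 222.46140939597316 287.95990566037733 162.56407322654462 363.98148148148147
chock plane origin z 60.4 [[-117.5, -217.6, 0.0], [-117.5, -181.6, 0.0]]
deck plane origin z 33.1 [[-103.8, -259.4, 0.0], [-103.9, -129.4, 0.0]]
exp back bottom [255.9 194.2] top [256.1 213.4] obs bottom 193.8
```

Run:
```python
from rack import *
p=np.load("rack.npy"); q=p.copy(); q[2]=33.9
w=cam("wrist"); o,R=st()
def onr(u,v):
    C,d=ray(w,u,v); C=w2r(q,C)[0]; d=rackT(q)[0].T@d; return C-d*C[2]/d[2]
g=w["bgr"].astype(float)
for u in (205,225,245,265,285,305,325,345):
    x=g[150:175,u-1:u+2].mean(1)@np.array([1,0,-1.]); d=np.clip(np.diff(x),0,None); i=d.argmax(); s=slice(max(0,i-2),i+3); v=150+.5+(np.arange(24)[s]*d[s]).sum()/d[s].sum(); print(u,round(v,1),onr(u,v).round(1))
print("chock back bottom",onr(256,193.8).round(1),"tcp",w2r(q,o["eef_pos"]))
```

```text
t 9.1 tcp [426.4 -72.7  63.5] z [ 0.111 -0.008 -0.994] y [ 0.067  0.998 -0.   ] F [-4.7  1.9 10.6] w 19.3
205 159.4 [-136.1 -230.3    0. ]
225 159.4 [-136.1 -218.1    0. ]
245 159.4 [-136.1 -205.9    0. ]
265 159.7 [-136.  -193.7    0. ]
285 159.6 [-136.  -181.5    0. ]
305 159.7 [-136.  -169.3    0. ]
325 159.6 [-136.  -157.1    0. ]
345 159.7 [-136.  -144.9   -0. ]
chock back bottom [-114.  -199.1    0. ] tcp [[ -97.02264932 -199.18789854   39.94605576]]
```

```bash
python3 -c "
import numpy as np
q=np.load('rack.npy'); q[0]=541.2;q[1]=119.9;q[2]=34.0; np.save('rack.npy',q)"
python3 -m jog '{"linear":[[0,0,0.07],[0.3,-0.02,0.03],[0.5,-0.034,0.053],[0.5,-0.034,0.053],[0.5,-0.034,0.053]],"turn":[[0,0.005,0],[0,0,0],[0,0,0],[0,0,0],[0,0,0]],"hand":[0,0,0,0,0]}'
python3 tgt.py -62 -199 39.7
```

```text
time: 9.6
eef_pos: [441.5, -73.4, 65.2]
tool_rot: [0.049, 0.034, 0.998, -0.002]
ft_force: [-12.8, 2.6, 16.3]
gripper_width: 0.221
t 9.6 tcp [441.5 -73.4  65.2] z [ 0.098 -0.007 -0.995] y [ 0.067  0.998 -0.   ] F [-12.8   2.6  16.3] w 18.9
goal [462.2 -74.2  67. ] delta cm [ 2.07 -0.08  0.17]
turn [-0.0004 -0.0064  0.0001]
now rack [ -82.7 -199.6   40.1]
F rack [-11.18   1.69  17.61]
```

```bash
python3 -m jog '{"linear":[[0,0,0.1],[0.4,-0.027,0.042],[0.4,-0.027,0.042],[0.4,-0.027,0.042],[0,0,0]],"turn":[[0,-0.005,0],[0,0,0],[0,0,0],[0,0,0],[0,0,0]],"hand":[0,0,0,0,0]}'
python3 tgt.py -62 -199 39.7
```

```text
time: 10.1
eef_pos: [454.6, -74.3, 66.5]
tool_rot: [0.053, 0.034, 0.998, -0.002]
ft_force: [-6.9, 0.9, 9.0]
gripper_width: 0.22
t 10.1 tcp [454.6 -74.3  66.5] z [ 0.106 -0.007 -0.994] y [0.067 0.998 0.001] F [-6.9  0.9  9. ] w 18.8
goal [462.2 -74.2  67. ] delta cm [0.75 0.01 0.05]
turn [-0.0005  0.0012  0.0003]
now rack [ -69.5 -199.6   40. ]
F rack [-5.93  0.45  9.7 ]
```

```bash
python3 -m jog '{"linear":[[0.3,-0.01,0.06],[0.25,-0.01,0.027],[0,0,0],[0,0,0]],"turn":[[0,0,0],[0,0,0],[0,0,0],[0,0,0]],"hand":[0,0,0,0]}'
python3 tgt.py -62 -199 39.7
python3 - <<'E'
from h import *
w=cam("wrist"); crop(w,150,120,410,300,3,"w9.png"); s=cam("side"); crop(s,250,190,325,270,7,"s9.png")
E
```

```text
time: 10.5
eef_pos: [459.9, -74.5, 67.1]
tool_rot: [0.053, 0.034, 0.998, -0.002]
ft_force: [-6.4, 1.0, 7.5]
gripper_width: 0.222
t 10.5 tcp [459.9 -74.5  67.1] z [ 0.106 -0.007 -0.994] y [0.067 0.998 0.001] F [-6.4  1.   7.5] w 18.9
goal [462.2 -74.2  67. ] delta cm [ 0.23  0.03 -0.01]
turn [-0.0004  0.001   0.0003]
now rack [ -64.3 -199.4   40. ]
F rack [-5.59  0.62  8.18]
```

View pics/w9.png

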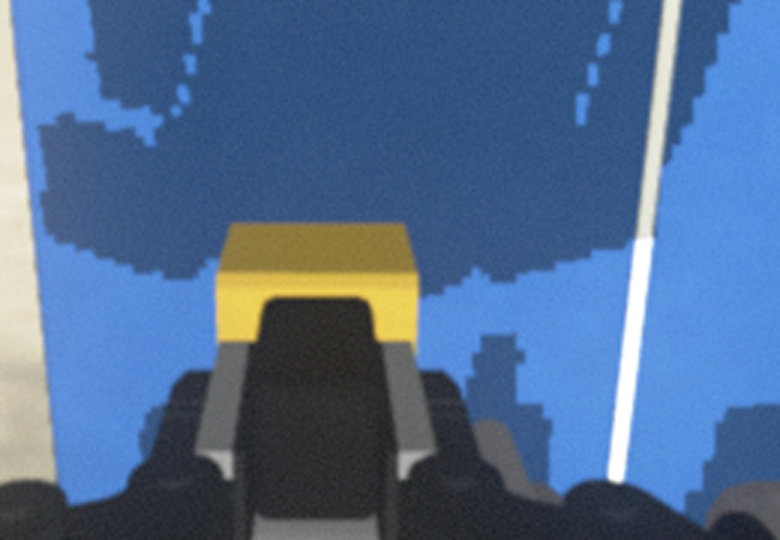

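View pics/s9.png

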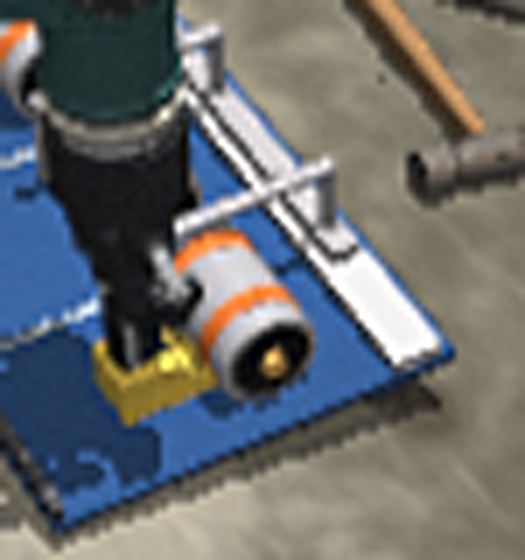

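```bash
python3 -m jog '{"linear":[[0.15,0,0.03],[0.1,0,0.01],[0,0,0],[0,0,0]],"turn":[[0,0,0],[0,0,0],[0,0,0],[0,0,0]],"hand":[0,0,0,0]}'
python3 tgt.py -62 -199 39.7
python3 - <<'E'
from h import *
s=cam("side"); crop(s,250,190,325,270,7,"s10.png")
E
```

```text
time: 11.0
eef_pos: [461.3, -74.5, 67.3]
tool_rot: [0.052, 0.034, 0.998, -0.002]
ft_force: [-9.5, 1.5, 8.8]
gripper_width: 0.22
t 11.0 tcp [461.3 -74.5  67.3] z [ 0.103 -0.007 -0.995] y [0.067 0.998 0.   ] F [-9.5  1.5  8.8] w 18.8
goal [462.2 -74.2  67. ] delta cm [ 0.09  0.02 -0.03]
turn [-0.0005 -0.0016  0.0003]
now rack [ -62.8 -199.3   40.1]
F rack [-8.65  0.89  9.73]
```

View pics/s10.png

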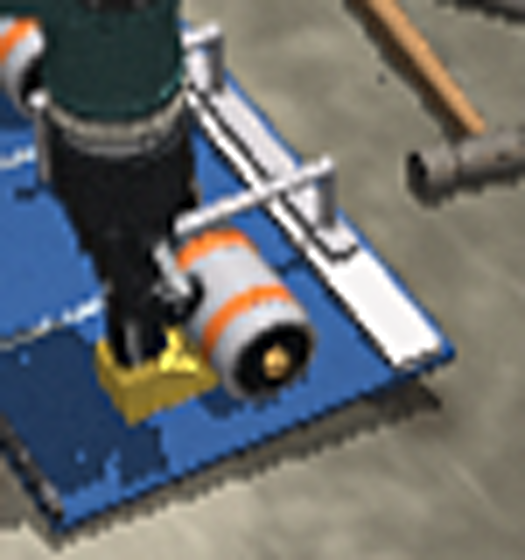

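```bash
python3 -m jog '{"linear":[[0.12,-0.01,0.03],[0,0,0],[0,0,0]],"turn":[[0,0,0],[0,0,0],[0,0,0]],"hand":[0,0,0]}'
python3 tgt.py -62 -199 39.7
```

```text
time: 11.35
eef_pos: [462.7, -74.5, 67.5]
tool_rot: [0.052, 0.034, 0.998, -0.001]
ft_force: [-8.5, 2.5, 8.0]
gripper_width: 0.22
t 11.35 tcp [462.7 -74.5  67.5] z [ 0.104 -0.006 -0.995] y [0.067 0.998 0.001] F [-8.5  2.5  8. ] w 18.8
goal [462.2 -74.2  67. ] delta cm [-0.06  0.03 -0.05]
turn [-0.0006 -0.0009  0.0003]
now rack [ -61.4 -199.2   40.1]
F rack [-7.75  1.88  8.83]
```

```bash
python3 -m jog '{"linear":[[0,0,0.05],[0,0,0],[0,0,0],[0,0,0],[0,0,0]],"turn":[[0,0,0],[0,0,0],[0,0,0],[0,0,0],[0,0,0]],"hand":[0,2.6,3.4,4.2,4.2]}'
python3 tgt.py -62 -199 39.7
python3 -m jog '{"linear":[[-0.21,0,2],[-0.42,0.02,4],[-0.42,0.02,4],[-0.42,0.02,4],[-0.3,0,3]],"turn":[[0,0,0],[0,0,0],[0,0,0],[0,0,0],[0,0,0]],"hand":[4.5,5,5.5,6,7]}'
python3 - <<'E'
from h import *
st(); w=cam("wrist"); crop(w,0,0,512,384,1.5,"w11.png"); s=cam("side"); crop(s,200,150,400,320,4,"s11.png")
E
```

```text
time: 11.85
eef_pos: [464.7, -74.8, 67.7]
tool_rot: [0.054, 0.034, 0.998, -0.002]
ft_force: [-0.1, 0.1, 0.6]
gripper_width: 0.492
t 11.85 tcp [464.7 -74.8  67.7] z [ 0.108 -0.007 -0.994] y [0.068 0.998 0.   ] F [-0.1  0.1  0.6] w 42.0
goal [462.2 -74.2  67. ] delta cm [-0.25  0.06 -0.07]
turn [-0.0002  0.0035  0.0005]
now rack [ -59.4 -199.4   40.1]
F rack [0.01 0.06 0.65]
time: 12.35
eef_pos: [447.3, -74.3, 240.9]
tool_rot: [0.056, 0.034, 0.998, -0.002]
ft_force: [0.7, -0.0, -0.6]
gripper_width: 0.821
t 12.35 tcp [447.3 -74.3 240.9] z [ 0.111 -0.008 -0.994] y [ 0.068  0.998 -0.   ] F [ 0.7 -0.  -0.6] w 70.1
```

View pics/w11.png

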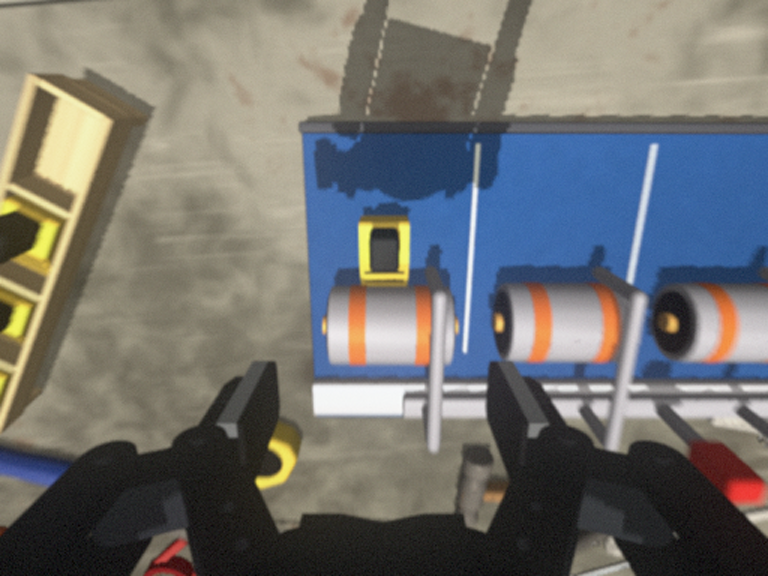

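View pics/s11.png

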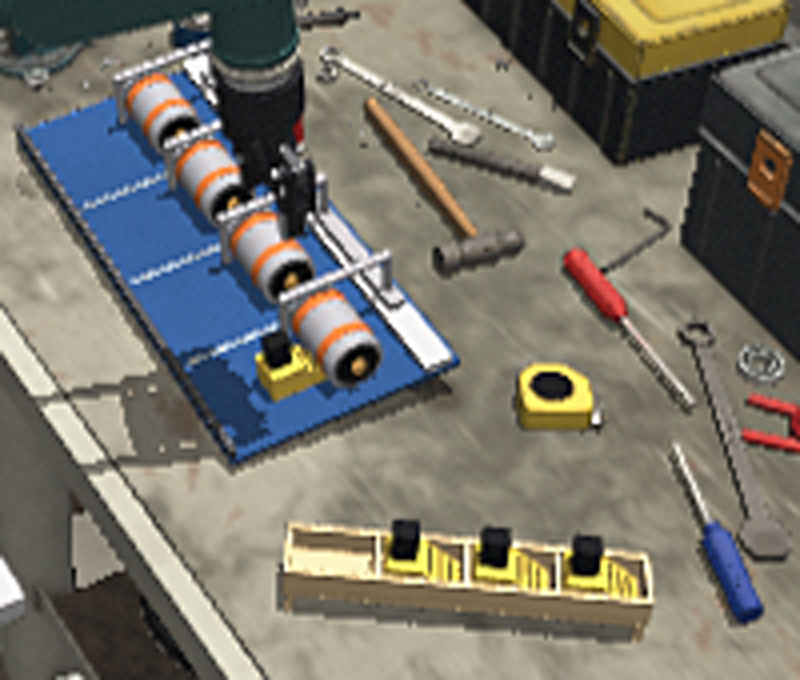

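```bash
cat > chk.py <<'E'
from rack import *
p=np.load("rack.npy"); w=cam("wrist")
def onr(u,v,z):
    C,d=ray(w,u,v); C=w2r(p,C)[0]; d=rackT(p)[0].T@d; return C+d*(z-C[2])/d[2]
h=cv2.cvtColor(w["bgr"],cv2.COLOR_BGR2HSV)
om=((h[...,0]>5)&(h[...,0]<16)&(h[...,1]>140)&(h[...,2]>110)).astype(np.uint8)
n,l,stt,ce=cv2.connectedComponentsWithStats(om); Cc=w2r(p,w["C"])[0]
for i in range(1,n):
    if stt[i,4]>80:
        v,u=np.where(l==i)
        # tangents: down-slope edge vmin, upslope vmax ; axis x where plane z=30 bisects: solve circle tangent to both rays
        res=[]
        for vv,sg in((v.min()-.5,1),(v.max()+.5,-1)):
            uu=u[abs(v-vv)<3].mean(); C,d=ray(w,uu,vv); C=w2r(p,C)[0]; d=rackT(p)[0].T@d
            a=np.arctan2(d[0],-d[2]); # ray in xz ; offset 30 from axis at z=30
            x=C[0]+np.tan(a)*(C[2]-30)+sg*30/np.cos(a); res.append(round(x,1))
        mid=onr(*ce[i],52)
        print("band",ce[i].round(1),stt[i,4],"y~",mid[1].round(1),"axis x from lower/upper edge",res)
dk=((h[...,2]<95)&(h[...,1]<120)).astype(np.uint8); dk=cv2.morphologyEx(dk,cv2.MORPH_OPEN,np.ones((5,5)))
ym=((h[...,0]>19)&(h[...,0]<36)&(h[...,1]>105)&(h[...,2]>90)).astype(np.uint8)
n,l,s,ce=cv2.connectedComponentsWithStats(dk)
for i in range(1,n):
    if 80<s[i,4]<4000:
        ring=cv2.dilate((l==i).astype(np.uint8),np.ones((7,7)))-(l==i)
        if ym[ring>0].mean()<.3: continue
        v,u=np.where(l==i); f=v.max()+.5; nn=v.min()-.5
        print("grip px",ce[i].round(1),"centre: far edge top z66 ->",onr(u[v>f-5].mean(),f,66).round(1)-[12,0,0],"near base z32 ->",onr(u[v<nn+5].mean(),nn,32).round(1)+[12,0,0],"near top z66 ->",onr(u[v<nn+5].mean(),nn,66).round(1)+[12,0,0])
n,l,s,ce=cv2.connectedComponentsWithStats(ym)
for i in range(1,n):
    if s[i,4]>150:
        v,u=np.where(l==i); print("yellow px",ce[i].round(1),"top back edge z32->grip",(onr(u.mean(),v.min()-.5,32)+[15,0,0]).round(1),"bottom z0",(onr(u.mean(),v.min()-.5,0)+[15,0,0]).round(1))
E
python3 chk.py
```

```text
band [359.5 210.6] 463 y~ -87.8 axis x from lower/upper edge [np.float64(1.5), np.float64(-3.2)]
band [403.9 210.3] 484 y~ -39.6 axis x from lower/upper edge [np.float64(0.2), np.float64(-3.3)]
band [480.  210.3] 489 y~ 42.8 axis x from lower/upper edge [np.float64(0.1), np.float64(-3.5)]
band [238.7 201.8] 258 y~ -219.0 axis x from lower/upper edge [np.float64(3.0), np.float64(-26.7)]
band [282.4 212. ] 349 y~ -171.6 axis x from lower/upper edge [np.float64(4.1), np.float64(-0.5)]
band [238.7 228.4] 131 y~ -219.5 axis x from lower/upper edge [np.float64(46.7), np.float64(-1.7)]
grip px [256.5 161.2] centre: far edge top z66 -> [ -65.1 -199.8   66. ] near base z32 -> [ -63.9 -199.7   32. ] near top z66 -> [ -70.3 -199.8   66. ]
yellow px [ 28.8 150.5] top back edge z32->grip [ -84.1 -440.9   32. ] bottom z0 [ -80.4 -464.4    0. ]
yellow px [256.6 162.8] top back edge z32->grip [ -68.5 -199.8   32. ] bottom z0 [ -63.3 -199.7    0. ]
yellow px [ 15.1 203.3] top back edge z32->grip [ -21.  -471.3   32. ] bottom z0 [ -11.1 -497.8    0. ]
yellow px [  4.8 250. ] top back edge z32->grip [  48.  -501.2   32. ] bottom z0 [  64.6 -530.6    0. ]
yellow px [188.6 297.6] top back edge z32->grip [ 100.5 -284.5   32. ] bottom z0 [ 122.3 -292.6    0. ]
```

```bash
python3 -m jog '{"linear":[[0,-4.5,1.5],[0,-4.5,1.5],[0,-4.5,0],[0,-4.5,0],[0,-4.5,0]],"turn":[[0,0.055,0],[0.007,0.055,0],[0,0,-0.12],[0,0,-0.12],[0,0,-0.12]],"hand":[8.5,8.5,8.5,8.5,8.5]}'
python3 -m jog '{"linear":[[0,-4.5,0],[0,-1,0],[0,0,0],[0,0,0]],"turn":[[0,0,-0.12],[0,0,-0.08],[0,0,0],[0,0,0]],"hand":[8.5,7.5,6.5,6.5]}'
python3 - <<'E'
from grips import *
o,R=st(); w=cam("wrist"); grips(w,-R[:,0]); crop(w,0,0,512,384,1.5,"w12.png")
E
```

```text
time: 13.0
eef_pos: [446.4, -300.6, 265.5]
tool_rot: [-0.002, 0.214, 0.977, 0.001]
ft_force: [0.7, 0.5, 0.1]
gripper_width: 0.996
time: 13.4
eef_pos: [446.6, -353.5, 266.0]
tool_rot: [-0.002, 0.308, 0.951, 0.001]
ft_force: [0.6, 0.6, 0.5]
gripper_width: 0.761
t 13.4 tcp [ 446.6 -353.5  266. ] z [-0.004  0.004 -1.   ] y [0.586 0.811 0.001] F [0.6 0.6 0.5] w 65.0
384 0.78 (np.float64(268.4), np.float64(143.3)) far [ 431.  -325.6] near [ 431.9 -326. ]
421 0.91 (np.float64(268.1), np.float64(209.2)) far [ 494.  -369.7] near [ 486.9 -366.1]
560 0.94 (np.float64(443.4), np.float64(238.9)) far [ 639.4 -228.1] near [ 634.9 -225.9]
431 0.71 (np.float64(266.8), np.float64(268.0)) far [ 556.8 -415.5] near [ 543.7 -407.4]
```

View pics/w12.png

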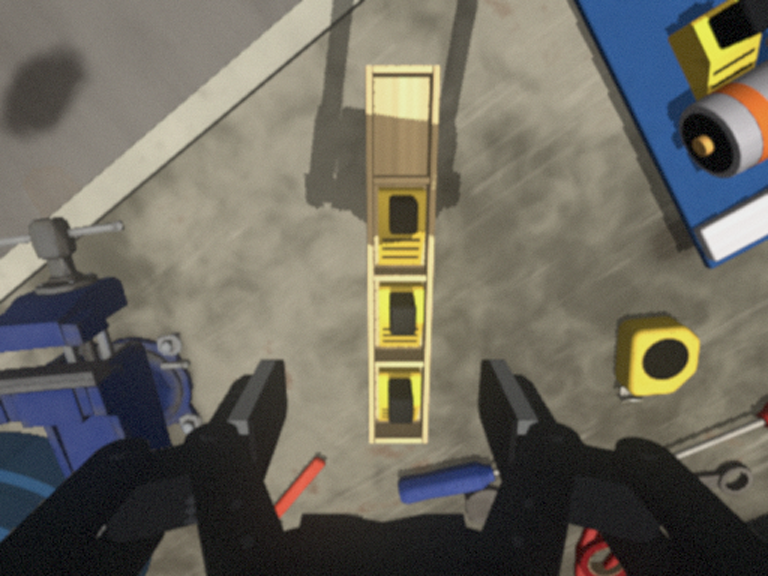

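```bash
python3 -m jog '{"linear":[[-0.8,1.4,-4],[-0.73,1.37,-4],[0,0,-4],[0,0,-2.5],[0,0,0]],"turn":[[0,0,0],[0,0,0],[0,0,0],[0,0,0],[0,0,0]],"hand":[5.5,5.5,5.5,5.5,5.5]}'
python3 -c "
from h import *; st()"
```

```text
time: 13.95
eef_pos: [429.4, -322.6, 118.1]
tool_rot: [-0.005, 0.307, 0.952, 0.002]
ft_force: [0.0, 0.1, 0.6]
gripper_width: 0.642
t 13.95 tcp [ 429.4 -322.6  118.1] z [-0.009  0.008 -1.   ] y [0.585 0.811 0.001] F [0.  0.1 0.6] w 54.8
```

```bash
python3 -m jog '{"linear":[[0,0,0],[0,0,0]],"turn":[[0,0,0],[0,0,0]],"hand":[5.5,5.5]}'
python3 -c "
from h import *; st()"
```

```text
time: 14.15
eef_pos: [432.8, -327.0, 125.4]
tool_rot: [0.001, 0.308, 0.951, -0.001]
ft_force: [0.2, 0.3, 0.1]
gripper_width: 0.645
t 14.15 tcp [ 432.8 -327.   125.4] z [ 0.002 -0.002 -1.   ] y [ 0.586  0.81  -0.001] F [0.2 0.3 0.1] w 55.1
```

```bash
python3 -m jog '{"linear":[[0,0,-2],[0,0,-1.5],[0,0,0],[0,0,0],[0,0,0]],"turn":[[0,0,0],[0,0,0],[0,0,0],[0,0,0],[0,0,0]],"hand":[5.5,5.5,5.5,5.5,5.5]}'
python3 -c "
from h import *; st()"
```

```text
time: 14.65
eef_pos: [432.1, -327.0, 88.9]
tool_rot: [-0.0, 0.309, 0.951, -0.0]
ft_force: [-0.0, -0.1, 0.9]
gripper_width: 0.645
t 14.65 tcp [ 432.1 -327.    88.9] z [-0. -0. -1.] y [ 0.587  0.81  -0.   ] F [-0.  -0.1  0.9] w 55.1
```

```bash
python3 -m jog '{"linear":[[-0.05,0.1,-1],[0,0,-0.93],[0,0,0],[0,0,0],[0,0,0]],"turn":[[0,0,0.005],[0,0,0],[0,0,0],[0,0,0],[0,0,0]],"hand":[5.5,5.5,5,2.5,1]}'
python3 -m jog '{"linear":[[0,0,0],[0,0,0],[0,0,0],[0,0,0]],"turn":[[0,0,0],[0,0,0],[0,0,0],[0,0,0]],"hand":[0,0,0,0]}'
python3 -c "
from h import *; st()"
```

```text
time: 15.15
eef_pos: [431.1, -325.5, 68.5]
tool_rot: [-0.001, 0.306, 0.952, 0.0]
ft_force: [-0.4, 0.6, 0.5]
gripper_width: 0.252
time: 15.55
eef_pos: [431.2, -325.6, 68.6]
tool_rot: [-0.001, 0.306, 0.952, 0.0]
ft_force: [1.5, -0.3, -0.9]
gripper_width: 0.224
t 15.55 tcp [ 431.2 -325.6   68.6] z [-0.001  0.001 -1.   ] y [ 0.583  0.812 -0.   ] F [ 1.5 -0.3 -0.9] w 19.2
```

```bash
python3 -m jog '{"linear":[[0,0,0.5],[0,0,1],[0,0,1.5],[0,0,2],[0,0,3]],"turn":[[0,0,0],[0,0,0],[0,0,0],[0,0,0],[0,0,0]],"hand":[0,0,0,0,0]}'
python3 -m jog '{"linear":[[0,0,4],[0,0,4],[0,0,4],[0,0,0],[0,0,0]],"turn":[[0,0,0],[0,0,0],[0,0,0],[0,0,0],[0,0,0]],"hand":[0,0,0,0,0]}'
cat > held.py <<'E'
from grips import *
import sys
zb=float(sys.argv[1]) # underside below TCP
o,R=st(); w=cam("wrist"); T=o["eef_pos"]; g=w["bgr"].astype(float)
def f(x,z): return proj(w,T+R@np.array([-x,0,-z]))[0][1]
col=g[175:235,236:246].mean(1); col2=g[175:235,266:276].mean(1)
for c in (col,col2):
    bl=c[:,0]; rr=c[:,2]
    d=np.abs(np.diff(c.sum(1))); print("edges rows",[(int(175+i),int(d[i])) for i in np.argsort(-d)[:10]])
    sat=c[:,2]-c[:,0]; i=np.argmax(sat>0.8*np.median(sat[28:34])); print("sat rise",175+i)
from scipy.optimize import brentq
for x in (-13,-15,-17,-19): print(x,"bottom",round(f(x,-zb),1),"top",round(f(x,-zb+32),1))
crop(w,0,0,512,384,1.5,sys.argv[2])
E
python3 held.py 38.6 w13.png
```

```text
time: 16.05
eef_pos: [430.3, -324.8, 148.8]
tool_rot: [-0.002, 0.306, 0.952, 0.001]
ft_force: [0.0, -0.6, -2.3]
gripper_width: 0.221
time: 16.55
eef_pos: [431.4, -325.8, 271.2]
tool_rot: [0.001, 0.306, 0.952, -0.001]
ft_force: [-0.9, 0.9, -3.1]
gripper_width: 0.225
t 16.55 tcp [ 431.4 -325.8  271.2] z [ 0.002 -0.002 -1.   ] y [ 0.583  0.812 -0.001] F [-0.9  0.9 -3.1] w 19.3
edges rows [(226, 81), (193, 69), (225, 56), (227, 50), (194, 50), (218, 45), (217, 41), (200, 38), (195, 38), (177, 37)]
sat rise 175
edges rows [(226, 73), (194, 69), (193, 58), (225, 53), (218, 48), (195, 47), (201, 46), (200, 38), (227, 37), (217, 33)]
sat rise 175
-13 bottom 200.1 top 220.5
-15 bottom 197.1 top 217.0
-17 bottom 194.1 top 213.5
-19 bottom 191.1 top 210.0
```

View pics/w13.png

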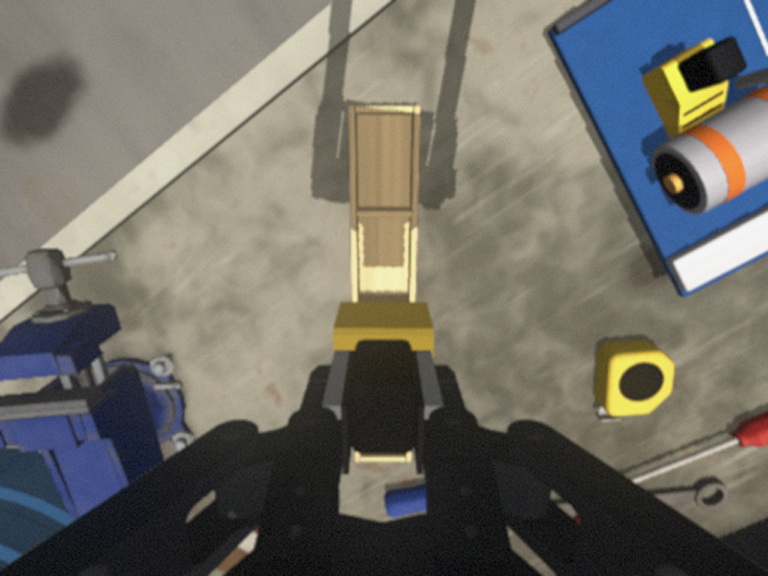

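```bash
python3 tgt.py -98 -65 100
```

```text
t 16.6 tcp [ 430.8 -325.3  268.8] z [-0.001  0.001 -1.   ] y [ 0.583  0.812 -0.   ] F [-0.5  0.5 -2.6] w 19.2
goal [429.1  62.3 123.2] delta cm [ -0.17  38.76 -14.56]
turn [-0.0364 -0.1017  0.5548]
now rack [ -55.2 -451.6  241.9]
F rack [-0.81  0.51 -2.53]
```

```bash
python3 -m jog '{"linear":[[-0.8,4,0],[-0.8,4,0],[-0.7,4,0],[0,4,0],[0,4,0]],"turn":[[0,0,0.11],[0,0,0.11],[0,0,0.11],[0,0,0.11],[0,0,0.115]],"hand":[0,0,0,0,0]}'
python3 -m jog '{"linear":[[0,4,0],[0,4,0],[0,4,0],[0.5,4,-1],[0.5,2.8,-2.5]],"turn":[[0,0,0],[0,0,0],[0,0,0],[0,-0.05,0],[-0.007,-0.055,0]],"hand":[0,0,0,0,0]}'
python3 -m jog '{"linear":[[0.5,0,-4],[0.4,0,-4],[0.2,0,-2.5],[0,0,0],[0,0,0]],"turn":[[0,0,0],[0,0,0],[0,0,0],[0,0,0],[0,0,0]],"hand":[0,0,0,0,0]}'
python3 tgt.py -98 -65 45
```

```text
time: 17.1
eef_pos: [406.6, -123.7, 266.2]
tool_rot: [-0.003, 0.032, 0.999, 0.001]
ft_force: [0.3, 0.2, -2.0]
gripper_width: 0.226
time: 17.6
eef_pos: [418.5, 64.7, 233.5]
tool_rot: [0.053, 0.033, 0.998, -0.001]
ft_force: [0.8, -0.0, -1.7]
gripper_width: 0.221
time: 18.1
eef_pos: [428.1, 62.5, 127.4]
tool_rot: [0.05, 0.034, 0.998, -0.002]
ft_force: [0.3, -0.1, -1.1]
gripper_width: 0.227
t 18.1 tcp [428.1  62.5 127.4] z [ 0.1   -0.007 -0.995] y [ 0.067  0.998 -0.   ] F [ 0.3 -0.1 -1.1] w 19.4
goal [434.9  61.9  68.5] delta cm [ 0.68 -0.06 -5.9 ]
turn [-0.0001 -0.0048  0.0002]
now rack [-98.6 -64.8 104.4]
F rack [ 0.22 -0.13 -1.08]
```

```bash
python3 -m jog '{"linear":[[0.25,-0.02,-2.2],[0.25,-0.02,-2.2],[0.15,-0.02,-1.2],[0,0,0],[0,0,0]],"turn":[[0,-0.004,0],[0,0,0],[0,0,0],[0,0,0],[0,0,0]],"hand":[0,0,0,0,0]}'
python3 tgt.py -98 -65 40
python3 -m jog '{"linear":[[0,0,-0.2],[0,0,-0.15],[0,0,0],[0,0,0]],"turn":[[0,0,0],[0,0,0],[0,0,0],[0,0,0]],"hand":[0,0,0,0]}'
python3 tgt.py -98 -65 38.6
```

```text
time: 18.6
eef_pos: [436.4, 61.9, 73.8]
tool_rot: [0.055, 0.034, 0.998, -0.002]
ft_force: [0.3, -0.5, -0.8]
gripper_width: 0.221
t 18.6 tcp [436.4  61.9  73.8] z [ 0.109 -0.007 -0.994] y [0.067 0.998 0.001] F [ 0.3 -0.5 -0.8] w 18.8
goal [435.4  61.9  63.5] delta cm [-0.1  -0.   -1.03]
turn [-0.0002  0.0042  0.0003]
now rack [-95.9 -64.9  50.1]
F rack [ 0.25 -0.49 -0.85]
time: 19.0
eef_pos: [435.6, 62.0, 69.3]
tool_rot: [0.054, 0.034, 0.998, -0.002]
ft_force: [-0.2, -0.5, -1.5]
gripper_width: 0.225
t 19.0 tcp [435.6  62.   69.3] z [ 0.107 -0.007 -0.994] y [0.067 0.998 0.   ] F [-0.2 -0.5 -1.5] w 19.2
goal [435.6  61.9  62.1] delta cm [-0.01 -0.01 -0.72]
turn [-0.0002  0.0028  0.0001]
now rack [-97.2 -64.9  45.7]
F rack [-0.36 -0.55 -1.44]
```

```bash
python3 -m jog '{"linear":[[0.03,0,-0.3],[0.03,0,-0.3],[0,0,0],[0,0,0]],"turn":[[0,0,0],[0,0.002,0],[0,0,0],[0,0,0]],"hand":[0,0,0,0]}'
python3 tgt.py -65 -65 38.6
python3 -m jog '{"linear":[[0,0,-0.1],[0,0,0],[0,0,0]],"turn":[[0,0,0],[0,0,0],[0,0,0]],"hand":[0,0,0]}'
python3 tgt.py -65 -65 38.6
```

```text
time: 19.4
eef_pos: [436.0, 61.9, 62.7]
tool_rot: [0.052, 0.034, 0.998, -0.002]
ft_force: [0.0, -0.4, -2.0]
gripper_width: 0.22
t 19.4 tcp [436.   61.9  62.7] z [ 0.104 -0.007 -0.995] y [0.067 0.998 0.   ] F [ 0.  -0.4 -2. ] w 18.8
goal [468.3  59.7  65.6] delta cm [ 3.24 -0.23  0.29]
turn [-0.0001 -0.0004  0.0001]
now rack [-97.6 -64.9  39.1]
F rack [-0.15 -0.35 -2.03]
time: 19.7
eef_pos: [436.2, 62.0, 62.4]
tool_rot: [0.053, 0.034, 0.998, -0.002]
ft_force: [-2.1, -0.4, 1.6]
gripper_width: 0.225
t 19.7 tcp [436.2  62.   62.4] z [ 0.105 -0.007 -0.994] y [0.067 0.998 0.   ] F [-2.1 -0.4  1.6] w 19.2
goal [468.3  59.7  65.6] delta cm [ 3.21 -0.23  0.32]
turn [-0.0002  0.0005  0.0001]
now rack [-97.3 -64.8  38.8]
F rack [-1.9  -0.54  1.84]
```

```bash
python3 -m jog '{"linear":[[0.5,-0.034,0.055],[0.6,-0.04,0.065],[0.6,-0.04,0.065],[0.6,-0.04,0.065],[0.4,-0.027,0.045]],"turn":[[0,0,0],[0,0,0],[0,0,0],[0,0,0],[0,0,0]],"hand":[0,0,0,0,0]}'
python3 -m jog '{"linear":[[0,0,0],[0,0,0]],"turn":[[0,0,0],[0,0,0]],"hand":[0,0]}'
python3 tgt.py -65 -65 38.6
```

```text
time: 20.2
eef_pos: [462.7, 60.3, 65.2]
tool_rot: [0.052, 0.034, 0.998, -0.002]
ft_force: [-7.3, 1.1, 7.0]
gripper_width: 0.221
time: 20.4
eef_pos: [463.5, 60.2, 65.3]
tool_rot: [0.053, 0.034, 0.998, -0.002]
ft_force: [-1.8, 1.0, 3.2]
gripper_width: 0.229
t 20.4 tcp [463.5  60.2  65.3] z [ 0.106 -0.007 -0.994] y [0.067 0.998 0.   ] F [-1.8  1.   3.2] w 19.5
goal [468.3  59.7  65.6] delta cm [ 0.48 -0.05  0.03]
turn [-0.0002  0.0014  0.0001]
now rack [-69.8 -64.8  38.8]
F rack [-1.51  0.92  3.42]
```

```bash
python3 -m jog '{"linear":[[0.2,-0.013,0.022],[0.15,-0.013,0.02],[0.1,-0.01,0.014],[0,0,0],[0,0,0]],"turn":[[0,0,0],[0,0,0],[0,0,0],[0,0,0],[0,0,0]],"hand":[0,0,0,0,0]}'
python3 tgt.py -65 -65 38.6
```

```text
time: 20.9
eef_pos: [466.2, 60.0, 65.6]
tool_rot: [0.051, 0.034, 0.998, -0.002]
ft_force: [-6.8, 0.5, 7.8]
gripper_width: 0.222
t 20.9 tcp [466.2  60.   65.6] z [ 0.102 -0.006 -0.995] y [0.067 0.998 0.   ] F [-6.8  0.5  7.8] w 19.0
goal [468.3  59.7  65.6] delta cm [ 0.21 -0.04 -0.  ]
turn [-0.0005 -0.0028 -0.    ]
now rack [-67.1 -64.8  38.8]
F rack [-5.95  0.    8.51]
```

```bash
python3 -m jog '{"linear":[[0.07,0,0.07],[0,0,0.03],[0,0,0],[0,0,0]],"turn":[[0,0,0],[0,0,0],[0,0,0],[0,0,0]],"hand":[0,0,0,0]}'
python3 tgt.py -65 -65 38.6
```

```text
time: 21.3
eef_pos: [467.9, 59.8, 65.8]
tool_rot: [0.052, 0.034, 0.998, -0.002]
ft_force: [-2.9, 0.9, -2.0]
gripper_width: 0.223
t 21.3 tcp [467.9  59.8  65.8] z [ 0.104 -0.007 -0.995] y [0.067 0.998 0.   ] F [-2.9  0.9 -2. ] w 19.0
goal [468.3  59.7  65.6] delta cm [ 0.04 -0.01 -0.02]
turn [-0.0002 -0.0008  0.0001]
now rack [-65.4 -64.9  38.9]
F rack [-3.14  0.7  -1.65]
```

```bash
python3 -m jog '{"linear":[[0,0,0],[0,0,0],[0,0,0],[0,0,0],[0,0,0]],"turn":[[0,0,0],[0,0,0],[0,0,0],[0,0,0],[0,0,0]],"hand":[1.9,2.6,3.4,4.2,4.2]}'
python3 tgt.py -65 -65 39.7
python3 -m jog '{"linear":[[-0.21,0,2],[-0.42,0.02,4],[-0.42,0.02,4],[-0.42,0.02,4],[-0.3,0,3]],"turn":[[0,0,0],[0,0,0],[0,0,0],[0,0,0],[0,0,0]],"hand":[4.5,5,5.5,6,7]}'
python3 -m jog '{"linear":[[0,0,0],[0,0,0]],"turn":[[0,0,0],[0,0,0]],"hand":[7,7]}'
python3 chk.py
python3 - <<'E'
from h import *
st(); w=cam("wrist"); crop(w,0,0,512,384,1.5,"w14.png")
E
```

```text
time: 21.8
eef_pos: [468.9, 59.7, 66.9]
tool_rot: [0.053, 0.034, 0.998, -0.002]
ft_force: [-1.0, -0.8, -0.8]
gripper_width: 0.494
t 21.8 tcp [468.9  59.7  66.9] z [ 0.106 -0.007 -0.994] y [0.067 0.998 0.   ] F [-1.  -0.8 -0.8] w 42.2
goal [468.2  59.7  66.7] delta cm [-0.07 -0.01 -0.02]
turn [-0.0001  0.0016  0.0001]
now rack [-64.3 -64.9  39.9]
F rack [-1.07 -0.88 -0.73]
time: 22.3
eef_pos: [451.1, 60.4, 239.8]
tool_rot: [0.055, 0.034, 0.998, -0.002]
ft_force: [1.3, -0.2, -0.0]
gripper_width: 0.816
time: 22.5
eef_pos: [451.0, 60.4, 237.4]
tool_rot: [0.054, 0.034, 0.998, -0.002]
ft_force: [-0.6, 0.1, 0.2]
gripper_width: 0.819
band [112.1 221.8] 472 y~ -220.0 axis x from lower/upper edge [np.float64(1.8), np.float64(-1.1)]
band [355.1 220.9] 476 y~ 42.1 axis x from lower/upper edge [np.float64(0.4), np.float64(-2.6)]
band [399.7 220.6] 481 y~ 90.1 axis x from lower/upper edge [np.float64(0.3), np.float64(-2.6)]
band [475.2 220.7] 493 y~ 171.4 axis x from lower/upper edge [np.float64(0.3), np.float64(-2.7)]
band [233.7 212.3] 238 y~ -88.6 axis x from lower/upper edge [np.float64(4.2), 
[... 316 characters left out ...]
px [124.5 171.6] centre: far edge top z66 -> [ -65.1 -198.6   66. ] near base z32 -> [ -63.1 -202.    32. ] near top z66 -> [ -70.3 -187.7   66. ]
grip px [255.5 171.9] centre: far edge top z66 -> [-65.2 -65.2  66. ] near base z32 -> [-63.2 -65.5  32. ] near top z66 -> [-70.3 -65.5  66. ]
yellow px [142.1 173. ] top back edge z32->grip [ -68.7 -186.2   32. ] bottom z0 [ -62.8 -198.1    0. ]
yellow px [255.2 172.7] top back edge z32->grip [-68.8 -65.7  32. ] bottom z0 [-62.9 -65.7   0. ]
yellow px [ 90.2 291. ] top back edge z32->grip [  92.4 -268.3   32. ] bottom z0 [ 114.4 -288.4    0. ]
t 22.55 tcp [450.3  60.4 235.7] z [ 0.104 -0.007 -0.995] y [0.067 0.998 0.   ] F [-0.2 -0.2 -1. ] w 70.0
```

View pics/w14.png

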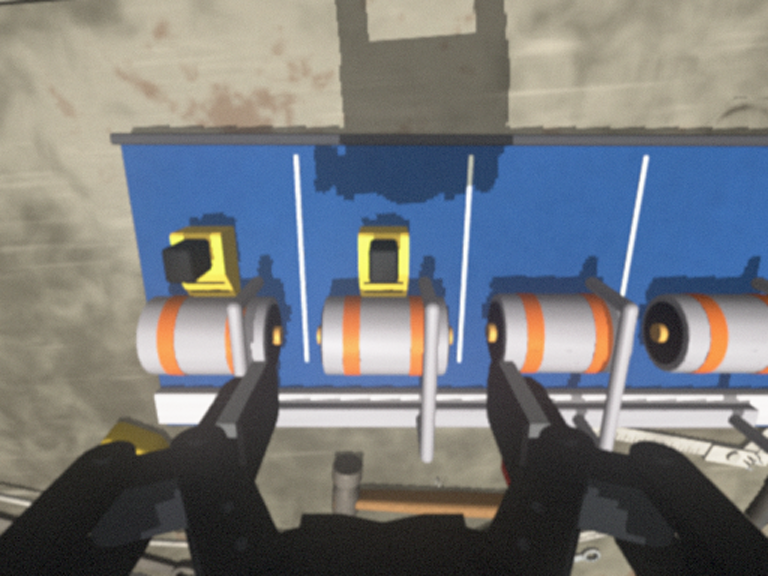

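```bash
python3 -m jog '{"linear":[[0,-4.5,1.5],[0,-4.5,1.5],[0,-4.5,0],[0,-4.5,0],[0,-4.5,0]],"turn":[[0,0.055,0],[0.007,0.051,0],[0,0,-0.12],[0,0,-0.12],[0,0,-0.12]],"hand":[8.5,8.5,8.5,8.5,8.5]}'
python3 -m jog '{"linear":[[0.5,-4.5,0],[0.5,-4.5,0],[0.5,-4.5,0],[0.5,-4.5,0],[0,-2,0]],"turn":[[0,0,-0.12],[0,0,-0.075],[0,0,0],[0,0,0],[0,0,0]],"hand":[8.5,7.5,6.5,6.5,6.5]}'
python3 -m jog '{"linear":[[0,0,0],[0,0,0],[0,0,0]],"turn":[[0,0,0],[0,0,0],[0,0,0]],"hand":[6.5,6.5,6.5]}'
python3 - <<'E'
from grips import *
o,R=st(); w=cam("wrist"); grips(w,-R[:,0]); crop(w,0,0,512,384,1.5,"w15.png")
E
```

```text
time: 23.1
eef_pos: [449.9, -166.2, 264.3]
tool_rot: [-0.002, 0.214, 0.977, 0.001]
ft_force: [0.6, -0.5, -0.2]
gripper_width: 0.994
time: 23.6
eef_pos: [469.7, -367.9, 262.5]
tool_rot: [-0.003, 0.308, 0.952, 0.001]
ft_force: [-0.5, 0.4, -0.2]
gripper_width: 0.76
time: 23.9
eef_pos: [470.6, -363.4, 265.7]
tool_rot: [-0.001, 0.306, 0.952, 0.001]
ft_force: [0.2, -0.3, 0.7]
gripper_width: 0.763
t 23.9 tcp [ 470.6 -363.4  265.7] z [-0.002  0.002 -1.   ] y [0.582 0.813 0.001] F [ 0.2 -0.3  0.7] w 65.2
393 0.89 (np.float64(262.8), np.float64(187.7)) far [ 492.5 -368.9] near [ 490.1 -366.7]
598 0.93 (np.float64(441.9), np.float64(222.4)) far [ 643.5 -229.8] near [ 638.6 -227.9]
411 0.87 (np.float64(261.5), np.float64(248.8)) far [ 555.5 -414.9] near [ 545.4 -408.4]
```

View pics/w15.png

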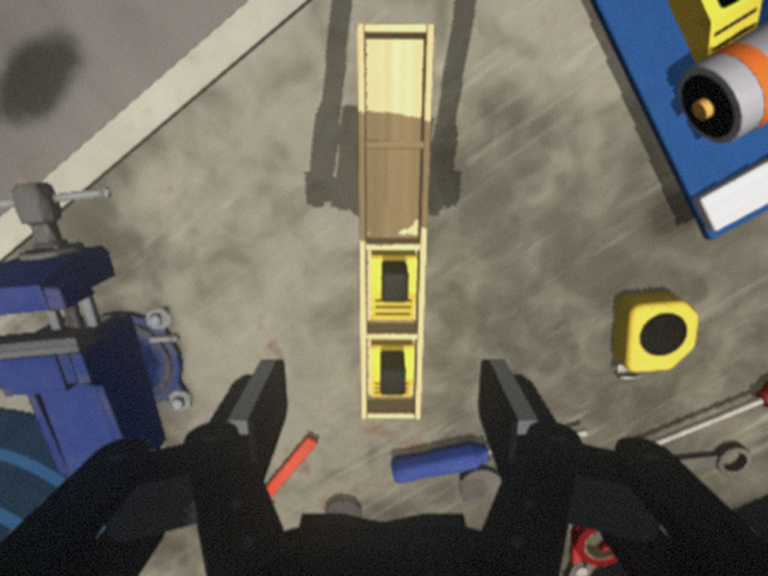

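```bash
python3 -m jog '{"linear":[[1.1,-0.3,-4],[1.1,-0.3,-4],[0,0,-4],[0,0,-3.5],[0,0,-1.5]],"turn":[[0,0,0],[0,0,0],[0,0,0],[0,0,0],[0,0,0]],"hand":[5.5,5.5,5.5,5.5,5.5]}'
python3 -m jog '{"linear":[[0,0,0],[0,0,0],[0,0,0],[0,0,0]],"turn":[[0,0,0],[0,0,0],[0,0,0],[0,0,0]],"hand":[5.5,5.5,5.5,5.5]}'
python3 -c "
from h import *; st()"
```

```text
time: 24.45
eef_pos: [491.1, -367.6, 92.2]
tool_rot: [-0.004, 0.305, 0.952, 0.002]
ft_force: [-0.1, -0.2, -1.0]
gripper_width: 0.64
time: 24.85
eef_pos: [493.7, -371.6, 99.3]
tool_rot: [0.002, 0.306, 0.952, -0.001]
ft_force: [0.5, -0.2, 0.5]
gripper_width: 0.644
t 24.85 tcp [ 493.7 -371.6   99.3] z [ 0.003 -0.003 -1.   ] y [ 0.583  0.813 -0.   ] F [ 0.5 -0.2  0.5] w 55.0
```

```bash
python3 -m jog '{"linear":[[-0.05,0.1,-1],[0,0.05,-1],[0,0,-0.5],[0,0,0],[0,0,0]],"turn":[[0,0,0],[0,0,0],[0,0,0],[0,0,0],[0,0,0]],"hand":[5.5,5.5,5.5,5.5,5.5]}'
python3 -c "
from h import *; st()"
```

```text
time: 25.35
eef_pos: [491.9, -369.0, 70.9]
tool_rot: [-0.001, 0.306, 0.952, 0.0]
ft_force: [0.4, 0.0, 0.2]
gripper_width: 0.644
t 25.35 tcp [ 491.9 -369.    70.9] z [-0.002  0.001 -1.   ] y [0.583 0.813 0.   ] F [0.4 0.  0.2] w 55.0
```

```bash
python3 -m jog '{"linear":[[0.06,-0.04,-0.15],[0,0,0],[0,0,0],[0,0,0],[0,0,0]],"turn":[[0,0,0],[0,0,0],[0,0,0],[0,0,0],[0,0,0]],"hand":[4.5,3.5,2.5,1.5,0.5]}'
python3 -m jog '{"linear":[[0,0,0],[0,0,0],[0,0,0],[0,0,0]],"turn":[[0,0,0],[0,0,0],[0,0,0],[0,0,0]],"hand":[0,0,0,0]}'
python3 -c "
from h import *; st()"
```

```text
time: 25.85
eef_pos: [492.9, -369.6, 70.3]
tool_rot: [-0.0, 0.306, 0.952, 0.0]
ft_force: [0.1, -0.1, 0.6]
gripper_width: 0.221
time: 26.25
eef_pos: [492.9, -369.6, 70.3]
tool_rot: [-0.0, 0.306, 0.952, 0.0]
ft_force: [0.7, 0.9, 2.0]
gripper_width: 0.228
t 26.25 tcp [ 492.9 -369.6   70.3] z [-0.  0. -1.] y [0.583 0.813 0.   ] F [0.7 0.9 2. ] w 19.4
```

Gripped; underside is 40.3 below the TCP. Lift straight.

```bash
python3 -m jog '{"linear":[[0,0,0.5],[0,0,1],[0,0,1.5],[0,0,2],[0,0,3]],"turn":[[0,0,0],[0,0,0],[0,0,0],[0,0,0],[0,0,0]],"hand":[0,0,0,0,0]}'
python3 -m jog '{"linear":[[0,0,4],[0,0,4],[0,0,4],[0,0,0],[0,0,0]],"turn":[[0,0,0],[0,0,0],[0,0,0],[0,0,0],[0,0,0]],"hand":[0,0,0,0,0]}'
python3 -m jog '{"linear":[[0,0,0],[0,0,0]],"turn":[[0,0,0],[0,0,0]],"hand":[0,0]}'
python3 held.py 40.3 w16.png; python3 -c "
from h import *
w=cam('wrist'); crop(w,210,180,310,250,7,'c16.png')"
```

```text
time: 26.75
eef_pos: [491.9, -368.8, 149.8]
tool_rot: [-0.002, 0.306, 0.952, 0.001]
ft_force: [0.5, 0.5, -1.8]
gripper_width: 0.221
time: 27.25
eef_pos: [493.1, -369.8, 272.5]
tool_rot: [0.002, 0.306, 0.952, -0.001]
ft_force: [-0.2, 0.8, -3.1]
gripper_width: 0.224
time: 27.45
eef_pos: [492.0, -369.0, 267.4]
tool_rot: [-0.003, 0.306, 0.952, 0.001]
ft_force: [0.2, -0.4, -2.2]
gripper_width: 0.221
t 27.45 tcp [ 492.  -369.   267.4] z [-0.004  0.004 -1.   ] y [0.583 0.813 0.001] F [ 0.2 -0.4 -2.2] w 18.9
edges rows [(198, 80), (225, 72), (200, 66), (199, 63), (197, 63), (226, 54), (224, 53), (217, 45), (216, 35), (201, 33)]
sat rise 175
edges rows [(200, 96), (199, 89), (225, 74), (198, 61), (226, 58), (217, 47), (201, 42), (224, 41), (197, 38), (218, 37)]
sat rise 175
-13 bottom 199.1 top 219.1
-15 bottom 196.2 top 215.7
-17 bottom 193.2 top 212.2
-19 bottom 190.2 top 208.7
```

View pics/c16.png

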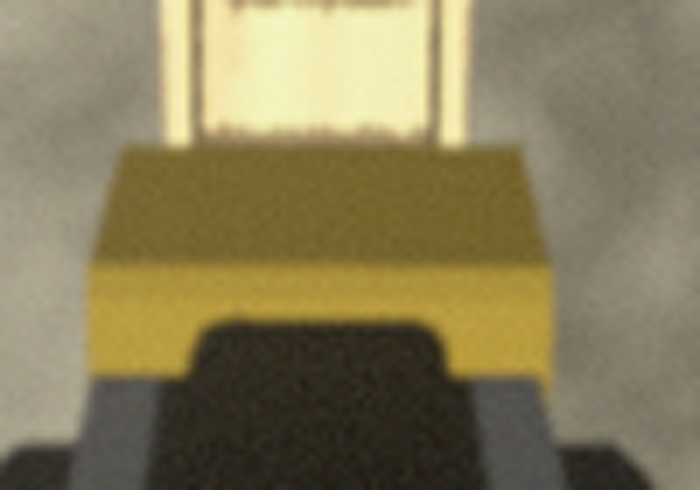

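View pics/w16.png

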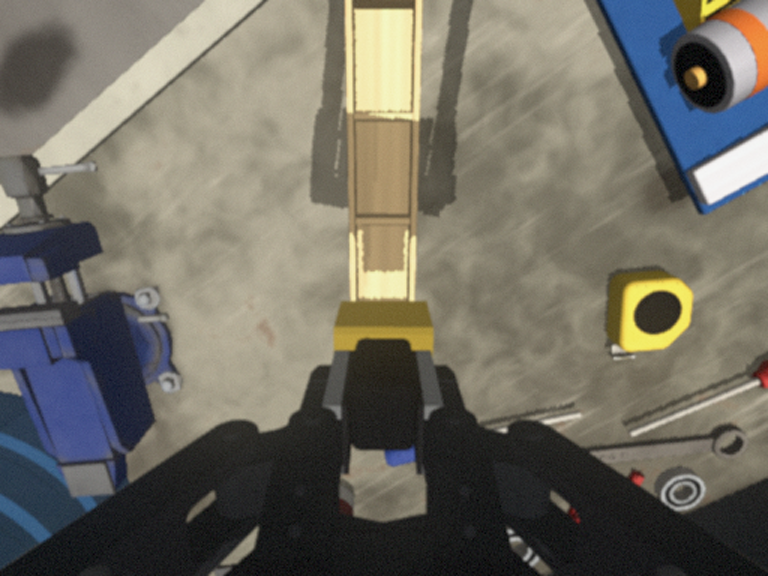

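```bash
python3 -m jog '{"linear":[[-1,4.2,0],[-1,4.2,0],[-1,4.2,0],[-1,4.2,0],[-1,4.2,0]],"turn":[[0,0,0.11],[0,0,0.11],[0,0,0.11],[0,0,0.11],[0,0,0.115]],"hand":[0,0,0,0,0]}'
python3 -m jog '{"linear":[[-1,4.4,0],[0,4.4,0],[0,4.4,0],[0,4.4,0],[0,4.4,0]],"turn":[[0,0,0],[0,0,0],[0,0,0],[0,-0.05,0],[-0.007,-0.055,0]],"hand":[0,0,0,0,0]}'
python3 -m jog '{"linear":[[0,4.4,-1],[0,4.4,-1.5],[0,1.5,-4],[0,0,0],[0,0,0]],"turn":[[0,0,0],[0,0,0],[0,0,0],[0,0,0],[0,0,0]],"hand":[0,0,0,0,0]}'
python3 tgt.py -98 65 45
```

```text
time: 28.05
eef_pos: [441.8, -157.8, 269.1]
tool_rot: [-0.001, 0.031, 1.0, 0.0]
ft_force: [0.9, 1.2, -1.7]
gripper_width: 0.22
time: 28.55
eef_pos: [432.4, 62.0, 269.1]
tool_rot: [0.052, 0.034, 0.998, -0.002]
ft_force: [0.6, -0.0, -2.1]
gripper_width: 0.22
time: 29.05
eef_pos: [431.8, 163.2, 203.7]
tool_rot: [0.051, 0.033, 0.998, -0.003]
ft_force: [0.1, 0.6, -1.9]
gripper_width: 0.228
t 29.05 tcp [431.8 163.2 203.7] z [ 0.101 -0.008 -0.995] y [ 0.066  0.998 -0.002] F [ 0.1  0.6 -1.9] w 19.4
goal [443.6 191.6  68.5] delta cm [  1.18   2.84 -13.52]
turn [ 0.0014 -0.0039 -0.0012]
now rack [-93.6  35.9 180.5]
F rack [-0.18  0.62 -1.9 ]
```

```bash
python3 -m jog '{"linear":[[0.3,1.4,-3],[0.3,1.4,-3],[0.3,0,-3],[0.2,0,-2.5],[0,0,-1]],"turn":[[0,0,0],[0,0,0],[0,-0.003,0],[0,0,0],[0,0,0]],"hand":[0,0,0,0,0]}'
python3 -m jog '{"linear":[[0,0,0],[0,0,0],[0,0,0]],"turn":[[0,0,0],[0,0,0],[0,0,0]],"hand":[0,0,0]}'
python3 tgt.py -98 65 40.8
```

```text
time: 29.55
eef_pos: [444.3, 190.2, 79.6]
tool_rot: [0.053, 0.034, 0.998, -0.002]
ft_force: [-0.5, -0.2, -2.9]
gripper_width: 0.223
time: 29.85
eef_pos: [445.5, 191.7, 82.5]
tool_rot: [0.056, 0.034, 0.998, -0.001]
ft_force: [-0.9, -0.9, -2.5]
gripper_width: 0.224
t 29.85 tcp [445.5 191.7  82.5] z [ 0.111 -0.006 -0.994] y [0.067 0.998 0.002] F [-0.9 -0.9 -2.5] w 19.1
goal [444.1 191.6  64.3] delta cm [-0.14 -0.01 -1.82]
turn [-0.0015  0.0067  0.0004]
now rack [-94.7  65.2  58.8]
F rack [-1.12 -0.96 -2.4 ]
```

```bash
python3 -m jog '{"linear":[[-0.02,0,-0.8],[0,0,-0.6],[0,0,0],[0,0,0],[0,0,0]],"turn":[[0,0,0],[0,0.002,0],[0,0,0],[0,0,0],[0,0,0]],"hand":[0,0,0,0,0]}'
python3 tgt.py -66.5 65 40.5
```

```text
time: 30.35
eef_pos: [443.6, 191.5, 66.0]
tool_rot: [0.053, 0.033, 0.998, -0.002]
ft_force: [0.5, -0.4, -1.8]
gripper_width: 0.223
t 30.35 tcp [443.6 191.5  66. ] z [ 0.105 -0.007 -0.994] y [0.067 0.998 0.   ] F [ 0.5 -0.4 -1.8] w 19.1
goal [475.3 189.5  67.3] delta cm [ 3.18 -0.21  0.13]
turn [-0.0001  0.0003 -0.0004]
now rack [-98.3  64.9  42.5]
F rack [ 0.36 -0.37 -1.84]
```

```bash
python3 -m jog '{"linear":[[0,0,-0.2],[0,0,0],[0,0,0]],"turn":[[0,0,0],[0,0,0],[0,0,0]],"hand":[0,0,0]}'
python3 tgt.py -66.5 65 40.5
python3 -m jog '{"linear":[[0.5,-0.034,0.055],[0.6,-0.04,0.065],[0.6,-0.04,0.065],[0.6,-0.04,0.065],[0.4,-0.027,0.045]],"turn":[[0,0,0],[0,0,0],[0,0,0],[0,0,0],[0,0,0]],"hand":[0,0,0,0,0]}'
python3 -m jog '{"linear":[[0,0,0],[0,0,0]],"turn":[[0,0,0],[0,0,0]],"hand":[0,0]}'
python3 tgt.py -66.5 65 40.5
```

```text
time: 30.65
eef_pos: [443.5, 191.5, 64.0]
tool_rot: [0.053, 0.033, 0.998, -0.002]
ft_force: [0.0, -0.6, -1.8]
gripper_width: 0.218
t 30.65 tcp [443.5 191.5  64. ] z [ 0.105 -0.007 -0.994] y [0.067 0.998 0.   ] F [ 0.  -0.6 -1.8] w 18.6
goal [475.3 189.5  67.3] delta cm [ 3.18 -0.2   0.33]
turn [-0.0001  0.0002 -0.0003]
now rack [-98.6  64.9  40.5]
F rack [-0.11 -0.59 -1.82]
time: 31.15
eef_pos: [471.4, 189.5, 67.0]
tool_rot: [0.053, 0.034, 0.998, -0.002]
ft_force: [0.5, -0.3, -2.4]
gripper_width: 0.22
time: 31.35
eef_pos: [470.5, 189.6, 66.8]
tool_rot: [0.052, 0.033, 0.998, -0.002]
ft_force: [0.3, 0.7, -2.1]
gripper_width: 0.224
t 31.35 tcp [470.5 189.6  66.8] z [ 0.104 -0.007 -0.995] y [0.067 0.998 0.   ] F [ 0.3  0.7 -2.1] w 19.1
goal [475.3 189.5  67.3] delta cm [ 0.48 -0.01  0.05]
turn [-0.0001 -0.0001 -0.0001]
now rack [-71.3  64.8  40.5]
F rack [ 0.04  0.67 -2.13]
```

```bash
python3 -m jog '{"linear":[[0,0,-0.06],[0,0,0],[0,0,0]],"turn":[[0,0,0],[0,0,0],[0,0,0]],"hand":[0,0,0]}'
python3 tgt.py -66.5 65 40.5
python3 -m jog '{"linear":[[0.2,-0.013,0.022],[0.15,-0.01,0.016],[0.1,-0.005,0.01],[0,0,0],[0,0,0]],"turn":[[0,0,0],[0,0,0],[0,0,0],[0,0,0],[0,0,0]],"hand":[0,0,0,0,0]}'
python3 tgt.py -66.5 65 40.5
```

```text
time: 31.65
eef_pos: [470.5, 189.6, 66.8]
tool_rot: [0.053, 0.033, 0.998, -0.002]
ft_force: [-1.1, -0.1, 2.3]
gripper_width: 0.22
t 31.65 tcp [470.5 189.6  66.8] z [ 0.105 -0.007 -0.994] y [0.067 0.998 0.   ] F [-1.1 -0.1  2.3] w 18.8
goal [475.3 189.5  67.3] delta cm [ 0.48 -0.02  0.06]
turn [-0.      0.0008 -0.0004]
now rack [-71.4  64.8  40.5]
F rack [-0.81 -0.15  2.43]
time: 32.15
eef_pos: [474.6, 189.7, 67.2]
tool_rot: [0.052, 0.033, 0.998, -0.001]
ft_force: [-4.7, 0.6, 3.4]
gripper_width: 0.226
t 32.15 tcp [474.6 189.7  67.2] z [ 0.104 -0.006 -0.995] y [0.067 0.998 0.001] F [-4.7  0.6  3.4] w 19.3
goal [475.3 189.5  67.3] delta cm [ 0.07 -0.03  0.01]
turn [-0.0008 -0.0006 -0.0003]
now rack [-67.2  65.2  40.5]
F rack [-4.35  0.28  3.91]
```

```bash
python3 -m jog '{"linear":[[0,0,0.04],[0,0,0],[0,0,0]],"turn":[[0,0,0],[0,0,0],[0,0,0]],"hand":[0,0,0]}'
python3 tgt.py -66.5 65 40.5
```

```text
time: 32.45
eef_pos: [474.7, 189.7, 67.2]
tool_rot: [0.052, 0.033, 0.998, -0.001]
ft_force: [-4.6, 2.0, 3.2]
gripper_width: 0.221
t 32.45 tcp [474.7 189.7  67.2] z [ 0.104 -0.006 -0.995] y [0.067 0.998 0.001] F [-4.6  2.   3.2] w 18.9
goal [475.3 189.5  67.3] delta cm [ 0.07 -0.02  0.01]
turn [-0.0008 -0.0006 -0.0003]
now rack [-67.2  65.2  40.4]
F rack [-4.34  1.66  3.69]
```

```bash
python3 -m jog '{"linear":[[0,0,0],[0,0,0],[0,0,0],[0,0,0],[0,0,0]],"turn":[[0,0,0],[0,0,0],[0,0,0],[0,0,0],[0,0,0]],"hand":[1.9,2.6,3.4,4.2,4.2]}'
python3 tgt.py -66 65 40.5
python3 -m jog '{"linear":[[-0.21,0,2],[-0.42,0.02,4],[-0.42,0.02,4],[-0.42,0.02,4],[-0.3,0,3]],"turn":[[0,0,0],[0,0,0],[0,0,0],[0,0,0],[0,0,0]],"hand":[4.5,5,5.5,6,7]}'
python3 -m jog '{"linear":[[0,0,0],[0,0,0],[0,0,0],[0,0,0]],"turn":[[0,0,0],[0,0,0],[0,0,0],[0,0,0]],"hand":[7,7,7,7]}'
python3 chk.py
python3 - <<'E'
from h import *
st(); w=cam("wrist"); crop(w,0,0,512,384,1.5,"w17.png")
E
```

```text
time: 32.95
eef_pos: [475.4, 189.3, 67.1]
tool_rot: [0.053, 0.033, 0.998, -0.002]
ft_force: [-0.1, 0.4, -0.6]
gripper_width: 0.49
t 32.95 tcp [475.4 189.3  67.1] z [ 0.105 -0.007 -0.994] y [0.067 0.998 0.   ] F [-0.1  0.4 -0.6] w 41.9
goal [475.8 189.4  67.4] delta cm [0.05 0.02 0.02]
turn [-0.      0.0009 -0.0001]
now rack [-66.5  64.8  40.3]
F rack [-0.19  0.35 -0.61]
time: 33.45
eef_pos: [457.9, 190.1, 240.4]
tool_rot: [0.055, 0.033, 0.998, -0.001]
ft_force: [0.5, -0.0, -0.3]
gripper_width: 0.817
time: 33.85
eef_pos: [456.6, 189.7, 235.0]
tool_rot: [0.051, 0.033, 0.998, -0.002]
ft_force: [0.7, -0.0, -0.3]
gripper_width: 0.822
band [400.1 226.1] 503 y~ 219.2 axis x from lower/upper edge [np.float64(1.1), np.float64(-0.9)]
band [234.6 215.3] 247 y~ 41.6 axis x from lower/upper edge [np.float64(2.6), np.float64(-29.1)]
band [278.6 215.5] 203 y~ 88.4 axis x from lower/upper edge [np.float64(2.5), np.float64(-25.6)]
band [355.1 226.8] 484 y~ 171.0 axis x from lower/upper edge [np.float64(2.4), np.float64(-0.8)]
band [ 37.8 214.6] 122 y~ -167.9 axis x from lower/upper edge [np.float64(6
[... 715 characters left out ...]
] near top z66 -> [-69.9 -53.7  66. ]
grip px [  3.2 317.8] centre: far edge top z66 -> [  98.  -226.8   66. ] near base z32 -> [ 127.6 -256.2   32. ] near top z66 -> [  99.9 -222.3   66. ]
yellow px [256.  175.6] top back edge z32->grip [-70.3  64.3  32. ] bottom z0 [-64.3  64.3   0. ]
yellow px [ 29.5 176.3] top back edge z32->grip [ -67.8 -177.2   32. ] bottom z0 [ -61.6 -201.3   -0. ]
yellow px [146.2 177.7] top back edge z32->grip [-68.  -52.8  32. ] bottom z0 [-61.8 -64.4   0. ]
yellow px [ 13.1 307.4] top back edge z32->grip [  93.7 -233.5   32. ] bottom z0 [ 116.2 -263.2    0. ]
t 33.9 tcp [456.7 189.7 235.2] z [ 0.102 -0.008 -0.995] y [ 0.067  0.998 -0.001] F [-0.2  0.3 -0.2] w 70.1
```

View pics/w17.png

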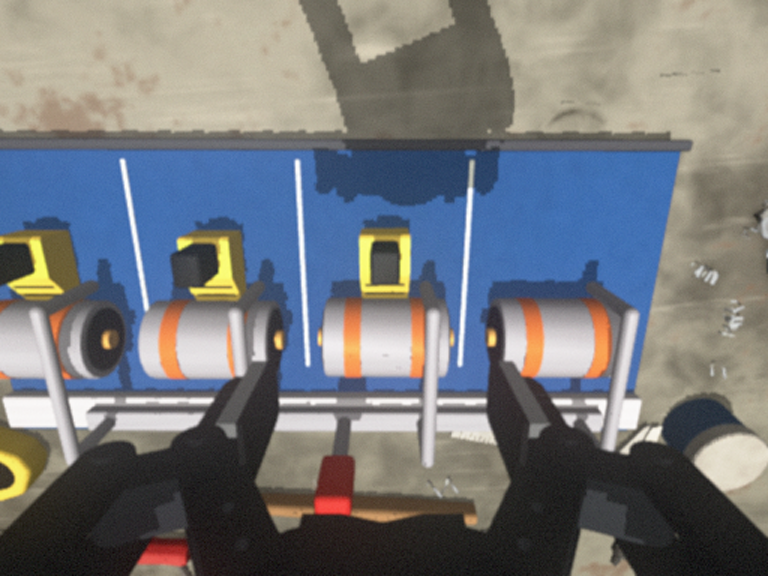

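```bash
python3 -m jog '{"linear":[[0,-4.5,1.5],[0,-4.5,1.5],[0,-4.5,0],[0,-4.5,0],[0,-4.5,0]],"turn":[[0,0.055,0],[0.007,0.05,0],[0,0,-0.12],[0,0,-0.12],[0,0,-0.12]],"hand":[8.5,8.5,8.5,8.5,8.5]}'
python3 -m jog '{"linear":[[0.5,-4.8,0],[0.5,-4.8,0],[0.5,-4.8,0],[0.5,-4.8,0],[0.5,-4.8,0]],"turn":[[0,0,-0.12],[0,0,-0.075],[0,0,0],[0,0,0],[0,0,0]],"hand":[8.5,7.5,6.5,6.5,6.5]}'
python3 -m jog '{"linear":[[0.5,-4.5,0],[0.5,-4,0],[0,0,0],[0,0,0],[0,0,0]],"turn":[[0,0,0],[0,0,0],[0,0,0],[0,0,0],[0,0,0]],"hand":[6.5,6.5,6.5,6.5,6.5]}'
python3 - <<'E'
from grips import *
o,R=st(); w=cam("wrist"); grips(w,-R[:,0]); crop(w,0,0,512,384,1.5,"w18.png")
E
```

```text
time: 34.45
eef_pos: [457.1, -36.7, 266.6]
tool_rot: [-0.0, 0.214, 0.977, 0.0]
ft_force: [0.4, -0.2, -0.2]
gripper_width: 0.996
time: 34.95
eef_pos: [482.0, -277.0, 266.3]
tool_rot: [-0.0, 0.306, 0.952, 0.0]
ft_force: [0.6, 0.9, 0.1]
gripper_width: 0.761
time: 35.45
eef_pos: [492.3, -359.1, 266.9]
tool_rot: [-0.0, 0.306, 0.952, 0.0]
ft_force: [0.1, 0.1, -0.5]
gripper_width: 0.76
t 35.45 tcp [ 492.3 -359.1  266.9] z [-0.     0.001 -1.   ] y [0.582 0.813 0.001] F [ 0.1  0.1 -0.5] w 64.9
623 0.96 (np.float64(431.4), np.float64(211.2)) far [ 647.  -229.3] near [ 641.9 -226.5]
416 0.94 (np.float64(247.7), np.float64(236.2)) far [ 554.8 -414.5] near [ 547.2 -408.1]
```

View pics/w18.png

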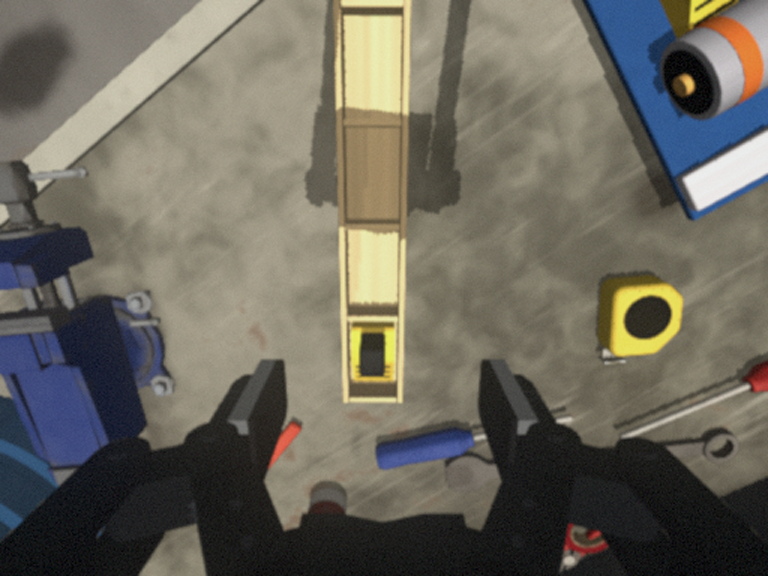

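```bash
python3 -m jog '{"linear":[[2.1,-1.9,-3],[2.1,-1.9,-3],[2.1,-1.87,-3],[0.09,0,-4],[0,0,-3]],"turn":[[0,0,0],[0,0,0],[0,0,0],[0,0,0],[0,0,0]],"hand":[6,5.5,5.5,5.5,5.5]}'
python3 -m jog '{"linear":[[0,0,-1],[0,0,0],[0,0,0],[0,0,0],[0,0,0]],"turn":[[0,0,0],[0,0,0],[0,0,0],[0,0,0],[0,0,0]],"hand":[5.5,5.5,5.5,5.5,5.5]}'
python3 -c "
from h import *; st()
w=cam('wrist'); crop(w,0,0,512,384,1.5,'w19.png')"
```

```text
time: 36.0
eef_pos: [556.6, -414.9, 104.6]
tool_rot: [-0.001, 0.305, 0.952, 0.001]
ft_force: [0.0, 0.0, -0.4]
gripper_width: 0.647
time: 36.5
eef_pos: [557.1, -417.5, 100.2]
tool_rot: [0.002, 0.306, 0.952, -0.001]
ft_force: [0.7, 0.3, -0.6]
gripper_width: 0.642
t 36.5 tcp [ 557.1 -417.5  100.2] z [ 0.004 -0.003 -1.   ] y [ 0.582  0.813 -0.   ] F [ 0.7  0.3 -0.6] w 54.8
```

View pics/w19.png

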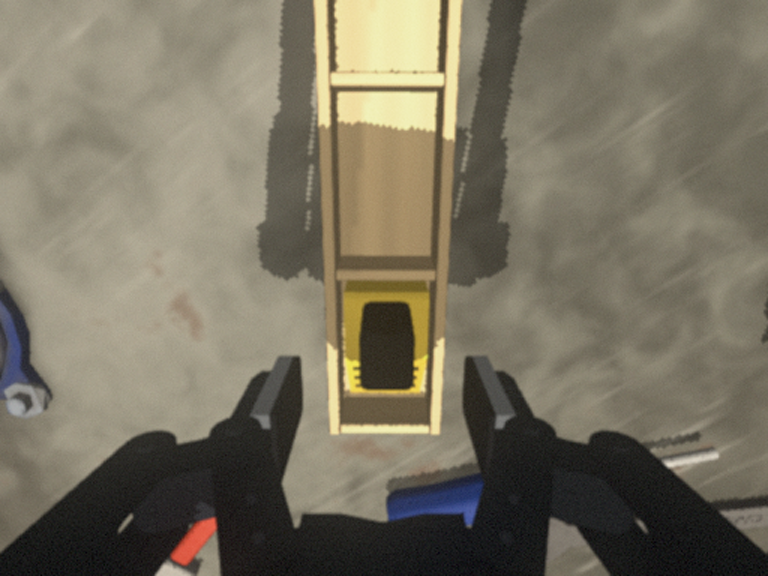

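```bash
python3 -m jog '{"linear":[[-0.03,0.1,-1],[0,0.03,-1],[0,0,-0.7],[0,0,0],[0,0,0]],"turn":[[0,0,0],[0,0,0],[0,0,0],[0,0,0],[0,0,0]],"hand":[5.5,5.5,5.5,5.5,5.5]}'
python3 -c "
from h import *; st()"
```

```text
time: 37.05
eef_pos: [555.6, -415.2, 69.3]
tool_rot: [-0.001, 0.306, 0.952, 0.0]
ft_force: [0.5, 0.1, -0.1]
gripper_width: 0.647
t 37.05 tcp [ 555.6 -415.2   69.3] z [-0.001  0.001 -1.   ] y [0.582 0.813 0.   ] F [ 0.5  0.1 -0.1] w 55.3
```

```bash
python3 -m jog '{"linear":[[0.06,-0.04,0.05],[0,0,0],[0,0,0],[0,0,0],[0,0,0]],"turn":[[0,0,0],[0,0,0],[0,0,0],[0,0,0],[0,0,0]],"hand":[4.5,3.5,2.5,1.5,0.5]}'
python3 -m jog '{"linear":[[0,0,0],[0,0,0],[0,0,0],[0,0,0]],"turn":[[0,0,0],[0,0,0],[0,0,0],[0,0,0]],"hand":[0,0,0,0]}'
python3 -c "
from h import *; st()"
python3 -m jog '{"linear":[[0,0,0.4],[0,0,0.6],[0,0,1],[0,0,1],[0,0,1]],"turn":[[0,0,0],[0,0,0],[0,0,0],[0,0,0],[0,0,0]],"hand":[0,0,0,0,0]}'
```

```text
time: 37.55
eef_pos: [556.9, -416.0, 71.4]
tool_rot: [0.001, 0.306, 0.952, -0.0]
ft_force: [0.4, -0.4, 1.6]
gripper_width: 0.22
time: 37.95
eef_pos: [556.9, -415.9, 71.3]
tool_rot: [0.001, 0.306, 0.952, -0.0]
ft_force: [1.4, 1.6, 3.1]
gripper_width: 0.227
t 37.95 tcp [ 556.9 -415.9   71.3] z [ 0.001 -0.    -1.   ] y [0.582 0.813 0.   ] F [1.4 1.6 3.1] w 19.3
time: 38.45
eef_pos: [556.6, -416.0, 111.8]
tool_rot: [0.0, 0.306, 0.952, -0.0]
ft_force: [0.3, -0.1, -0.9]
gripper_width: 0.223
```

Underside 41.3 below the TCP.

```bash
python3 -m jog '{"linear":[[0,0,3],[0,0,4],[0,0,4],[0,0,4],[0,0,1]],"turn":[[0,0,0],[0,0,0],[0,0,0],[0,0,0],[0,0,0]],"hand":[0,0,0,0,0]}'
python3 -m jog '{"linear":[[0,0,0],[0,0,0],[0,0,0],[0,0,0]],"turn":[[0,0,0],[0,0,0],[0,0,0],[0,0,0]],"hand":[0,0,0,0]}'
python3 held.py 41.3 w20.png; python3 -c "
from h import *
w=cam('wrist'); crop(w,210,180,310,250,7,'c20.png'); s=cam('side'); crop(s,200,150,400,320,4,'s20.png')"
```

```text
time: 38.95
eef_pos: [557.8, -416.9, 279.2]
tool_rot: [0.006, 0.306, 0.952, -0.003]
ft_force: [1.3, -0.8, -0.7]
gripper_width: 0.219
time: 39.35
eef_pos: [555.9, -415.3, 267.2]
tool_rot: [-0.003, 0.306, 0.952, 0.001]
ft_force: [1.0, 0.2, -3.0]
gripper_width: 0.224
t 39.35 tcp [ 555.9 -415.3  267.2] z [-0.004  0.004 -1.   ] y [0.582 0.813 0.001] F [ 1.   0.2 -3. ] w 19.2
edges rows [(197, 133), (196, 129), (221, 85), (222, 54), (213, 49), (220, 46), (195, 39), (214, 36), (198, 35), (179, 32)]
sat rise 175
edges rows [(197, 148), (196, 120), (221, 62), (222, 62), (213, 53), (198, 45), (220, 37), (179, 34), (214, 32), (223, 29)]
sat rise 175
-13 bottom 198.6 top 218.4
-15 bottom 195.7 top 215.0
-17 bottom 192.7 top 211.5
-19 bottom 189.7 top 208.0
```

View pics/c20.png

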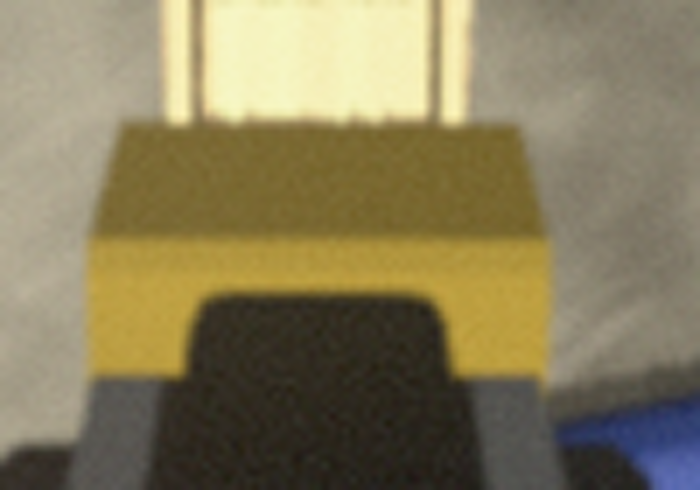

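View pics/s20.png

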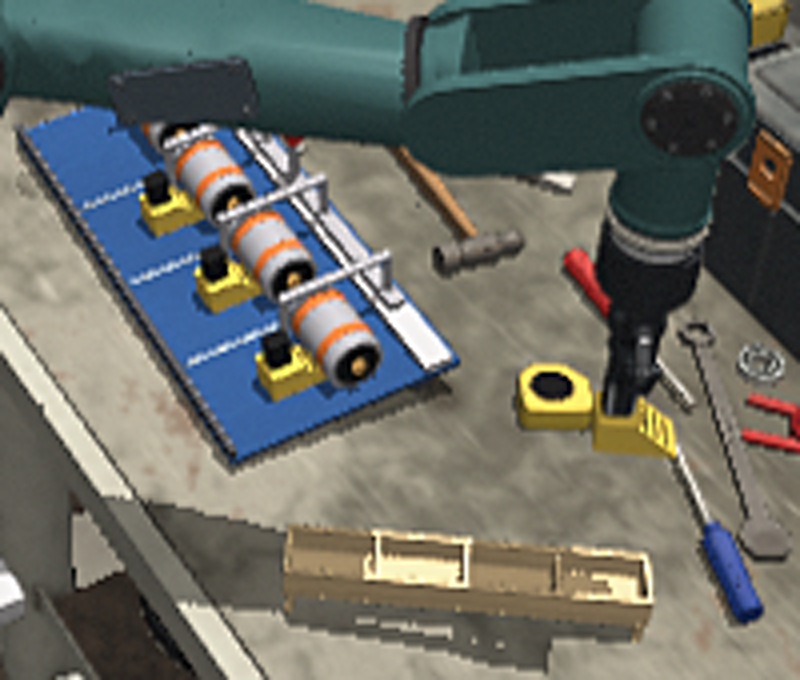

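```bash
python3 -m jog '{"linear":[[-2,4.4,0],[-2,4.4,0],[-2,4.4,0],[-2,4.4,0],[-2,4.4,0]],"turn":[[0,0,0.11],[0,0,0.11],[0,0,0.11],[0,0,0.11],[0,0,0.115]],"hand":[0,0,0,0,0]}'
python3 -m jog '{"linear":[[-0.5,4.7,0],[-0.5,4.7,0],[0,4.7,0],[0,4.7,0],[0,4.7,0]],"turn":[[0,0,0],[0,0,0],[0,0,0],[0,-0.05,0],[-0.007,-0.055,0]],"hand":[0,0,0,0,0]}'
python3 -m jog '{"linear":[[0,4.7,0],[0,4.7,0],[0,4.7,0],[0,4.7,0],[0,4.7,0]],"turn":[[0,0,0],[0,0,0],[0,0,0],[0,0,0],[0,0,0]],"hand":[0,0,0,0,0]}'
python3 -m jog '{"linear":[[0,2,-1],[0,0,-4],[0,0,0],[0,0,0]],"turn":[[0,0,0],[0,0,0],[0,0,0],[0,0,0]],"hand":[0,0,0,0]}'
python3 tgt.py -98 195 60
```

```text
time: 40.0
eef_pos: [455.4, -194.1, 270.6]
tool_rot: [0.0, 0.031, 1.0, 0.0]
ft_force: [0.6, 0.5, -2.0]
gripper_width: 0.226
time: 40.5
eef_pos: [446.3, 40.8, 270.8]
tool_rot: [0.054, 0.034, 0.998, -0.001]
ft_force: [1.2, 0.6, -0.9]
gripper_width: 0.223
time: 41.0
eef_pos: [445.9, 276.1, 270.9]
tool_rot: [0.053, 0.033, 0.998, -0.002]
ft_force: [0.7, -1.0, -1.9]
gripper_width: 0.224
time: 41.4
eef_pos: [445.9, 293.6, 219.8]
tool_rot: [0.051, 0.033, 0.998, -0.003]
ft_force: [0.3, -0.0, -1.3]
gripper_width: 0.229
t 41.4 tcp [445.9 293.6 219.8] z [ 0.102 -0.008 -0.995] y [ 0.067  0.998 -0.002] F [ 0.3 -0.  -1.3] w 19.5
goal [450.8 321.4  83.4] delta cm [  0.49   2.78 -13.64]
turn [ 0.0015 -0.0023 -0.0004]
now rack [-86.7 167.  196. ]
F rack [ 0.13  0.   -1.29]
```

```bash
python3 -m jog '{"linear":[[0,1.4,-3],[0.1,1.4,-3],[0.2,0,-3.5],[0.2,0,-3],[0,0,-1]],"turn":[[0,0,0],[0,0,0],[0,-0.002,0],[0,0,0],[0,0,0]],"hand":[0,0,0,0,0]}'
python3 -m jog '{"linear":[[0,0,0],[0,0,0],[0,0,0],[0,0,0]],"turn":[[0,0,0],[0,0,0],[0,0,0],[0,0,0]],"hand":[0,0,0,0]}'
python3 tgt.py -98 195 42.5
```

```text
time: 41.9
eef_pos: [451.8, 321.4, 85.0]
tool_rot: [0.053, 0.034, 0.998, -0.002]
ft_force: [0.7, 0.4, -3.0]
gripper_width: 0.225
time: 42.3
eef_pos: [452.8, 322.8, 88.1]
tool_rot: [0.055, 0.033, 0.998, -0.0]
ft_force: [-0.1, -0.3, -1.4]
gripper_width: 0.224
t 42.3 tcp [452.8 322.8  88.1] z [ 0.11  -0.005 -0.994] y [0.067 0.998 0.003] F [-0.1 -0.3 -1.4] w 19.1
goal [452.6 321.3  66. ] delta cm [-0.02 -0.15 -2.21]
turn [-0.0023  0.0058 -0.0005]
now rack [-95.6 196.5  64.5]
F rack [-0.22 -0.3  -1.35]
```

```bash
python3 -m jog '{"linear":[[0.05,-0.05,-1],[0.05,0,-0.9],[0,0,0],[0,0,0],[0,0,0]],"turn":[[0,0,0],[0,0.002,0],[0,0,0],[0,0,0],[0,0,0]],"hand":[0,0,0,0,0]}'
python3 tgt.py -64.5 195 41.3
```

```text
time: 42.8
eef_pos: [452.2, 321.5, 66.2]
tool_rot: [0.052, 0.033, 0.998, -0.002]
ft_force: [1.1, 0.1, -1.9]
gripper_width: 0.221
t 42.8 tcp [452.2 321.5  66.2] z [ 0.104 -0.007 -0.995] y [ 0.066  0.998 -0.   ] F [ 1.1  0.1 -1.9] w 18.9
goal [486.  319.1  68.3] delta cm [ 3.37 -0.25  0.21]
turn [ 0.0004 -0.0006 -0.0006]
now rack [-98.3 195.2  42.8]
F rack [ 0.9   0.19 -1.96]
```

```bash
python3 -m jog '{"linear":[[0,0,-0.18],[0,0,0],[0,0,0]],"turn":[[0,0,0],[0,0,0],[0,0,0]],"hand":[0,0,0]}'
python3 tgt.py -64.5 195 41.3
python3 -m jog '{"linear":[[0.5,-0.034,0.055],[0.6,-0.04,0.065],[0.6,-0.04,0.065],[0.6,-0.04,0.065],[0.5,-0.034,0.055]],"turn":[[0,0,0],[0,0,0],[0,0,0],[0,0,0],[0,0,0]],"hand":[0,0,0,0,0]}'
python3 -m jog '{"linear":[[0,0,0],[0,0,0]],"turn":[[0,0,0],[0,0,0]],"hand":[0,0]}'
python3 tgt.py -64.5 195 41.3
```

```text
time: 43.1
eef_pos: [452.6, 321.7, 65.0]
tool_rot: [0.053, 0.033, 0.998, -0.002]
ft_force: [0.1, 0.3, -1.7]
gripper_width: 0.219
t 43.1 tcp [452.6 321.7  65. ] z [ 0.105 -0.007 -0.994] y [0.066 0.998 0.   ] F [ 0.1  0.3 -1.7] w 18.7
goal [486.  319.1  68.3] delta cm [ 3.34 -0.27  0.33]
turn [-0.0003  0.0004 -0.0006]
now rack [-98.2 195.4  41.5]
F rack [-0.07  0.34 -1.74]
time: 43.6
eef_pos: [481.3, 319.7, 68.0]
tool_rot: [0.053, 0.033, 0.998, -0.002]
ft_force: [-1.3, 0.3, -0.1]
gripper_width: 0.222
time: 43.8
eef_pos: [480.8, 319.7, 67.9]
tool_rot: [0.053, 0.033, 0.998, -0.002]
ft_force: [0.4, -0.1, -1.0]
gripper_width: 0.224
t 43.8 tcp [480.8 319.7  67.9] z [ 0.105 -0.007 -0.994] y [0.067 0.998 0.   ] F [ 0.4 -0.1 -1. ] w 19.1
goal [486.  319.1  68.3] delta cm [ 0.51 -0.06  0.04]
turn [-0.0001  0.0005 -0.0004]
now rack [-69.7 195.3  41.5]
F rack [ 0.32 -0.12 -1.04]
```

```bash
python3 -m jog '{"linear":[[0,0,-0.04],[0.2,-0.013,0.022],[0.2,-0.013,0.022],[0.1,-0.01,0.01],[0,0,0]],"turn":[[0,0,0],[0,0,0],[0,0,0],[0,0,0],[0,0,0]],"hand":[0,0,0,0,0]}'
python3 -m jog '{"linear":[[0,0,0],[0,0,0]],"turn":[[0,0,0],[0,0,0]],"hand":[0,0]}'
python3 tgt.py -64.5 195 41.3
```

```text
time: 44.3
eef_pos: [485.4, 319.8, 68.4]
tool_rot: [0.052, 0.033, 0.998, -0.001]
ft_force: [-3.1, 1.3, 2.7]
gripper_width: 0.221
time: 44.5
eef_pos: [485.4, 319.8, 68.4]
tool_rot: [0.053, 0.033, 0.998, -0.001]
ft_force: [-3.0, 1.1, 3.4]
gripper_width: 0.215
t 44.5 tcp [485.4 319.8  68.4] z [ 0.105 -0.006 -0.994] y [0.066 0.998 0.001] F [-3.   1.1  3.4] w 18.4
goal [486.  319.1  68.3] delta cm [ 0.05 -0.07 -0.01]
turn [-0.0008  0.0003 -0.0008]
now rack [-65.1 195.7  41.5]
F rack [-2.65  0.85  3.75]
```

```bash
python3 -m jog '{"linear":[[0.05,0,0.01],[0,0,0],[0,0,0]],"turn":[[0,0,0],[0,0,0],[0,0,0]],"hand":[0,0,0]}'
python3 -m jog '{"linear":[[0,0,0],[0,0,0],[0,0,0],[0,0,0],[0,0,0]],"turn":[[0,0,0],[0,0,0],[0,0,0],[0,0,0],[0,0,0]],"hand":[1.9,2.6,3.4,4.2,4.2]}'
python3 tgt.py -64.4 195 41.3
python3 -m jog '{"linear":[[-0.21,0,2],[-0.42,0.02,4],[-0.42,0.02,4],[-0.42,0.02,4],[-0.3,0,3]],"turn":[[0,0,0],[0,0,0],[0,0,0],[0,0,0],[0,0,0]],"hand":[4.5,5,5.5,6,7]}'
python3 -m jog '{"linear":[[0,0,0],[0,0,0],[0,0,0],[0,0,0]],"turn":[[0,0,0],[0,0,0],[0,0,0],[0,0,0]],"hand":[7,7,7,7]}'
python3 chk.py
python3 - <<'E'
from h import *
st(); w=cam("wrist"); crop(w,0,0,512,384,1.5,"w21.png")
E
```

```text
time: 44.8
eef_pos: [485.6, 319.8, 68.4]
tool_rot: [0.052, 0.033, 0.998, -0.001]
ft_force: [-4.8, 1.6, 3.9]
gripper_width: 0.221
time: 45.3
eef_pos: [486.3, 319.2, 68.0]
tool_rot: [0.053, 0.033, 0.998, -0.002]
ft_force: [-0.5, -0.1, 0.4]
gripper_width: 0.488
t 45.3 tcp [486.3 319.2  68. ] z [ 0.105 -0.007 -0.994] y [ 0.067  0.998 -0.   ] F [-0.5 -0.1  0.4] w 41.7
goal [486.1 319.   68.3] delta cm [-0.03 -0.02  0.03]
turn [ 0.0002  0.0006 -0.0004]
now rack [-64.2 195.2  41. ]
F rack [-0.4  -0.1   0.49]
time: 45.8
eef_pos: [468.8, 320.2, 241.5]
tool_rot: [0.054, 0.033, 0.998, -0.001]
ft_force: [0.3, 1.0, 0.4]
gripper_width: 0.817
time: 46.2
eef_pos: [467.7, 319.5, 235.7]
tool_rot: [0.051, 0.033, 0.998, -0.003]
ft_force: [0.2, -0.1, 0.2]
gripper_width: 0.818
band [112.3 224. ] 463 y~ 39.9 axis x from lower/upper edge [np.float64(3.1), np.float64(-1.2)]
band [233.2 214. ] 246 y~ 170.3 axis x from lower/upper edge [np.float64(4.0), np.float64(-27.6)]
band [277.9 214.3] 237 y~ 217.9 axis x from lower/upper edge [np.float64(3.9), np.float64(-25.4)]
band [ 37.9 212.8] 135 y~ -37.6 axis x fro
[... 379 characters left out ...]
 76.   66. ]
grip px [256.5 173.1] centre: far edge top z66 -> [-66.4 195.1  66. ] near base z32 -> [-64.3 195.   32. ] near top z66 -> [-71.4 194.9  66. ]
grip px [ 11.  172.6] centre: far edge top z66 -> [-64.7 -54.6  66. ] near base z32 -> [-62.7 -68.2  32. ] near top z66 -> [-70.  -40.4  66. ]
yellow px [146.2 173.9] top back edge z32->grip [-69.7  77.7  32. ] bottom z0 [-63.9  66.1   0. ]
yellow px [256.5 173.8] top back edge z32->grip [-70.  194.9  32. ] bottom z0 [-64.1 195.    0. ]
yellow px [ 32.3 173.4] top back edge z32->grip [-68.4 -43.8  32. ] bottom z0 [-62.4 -67.6   0. ]
t 46.25 tcp [467.8 319.6 236. ] z [ 0.102 -0.009 -0.995] y [ 0.067  0.998 -0.002] F [-0.6  0.7  0.3] w 69.8
```

View pics/w21.png

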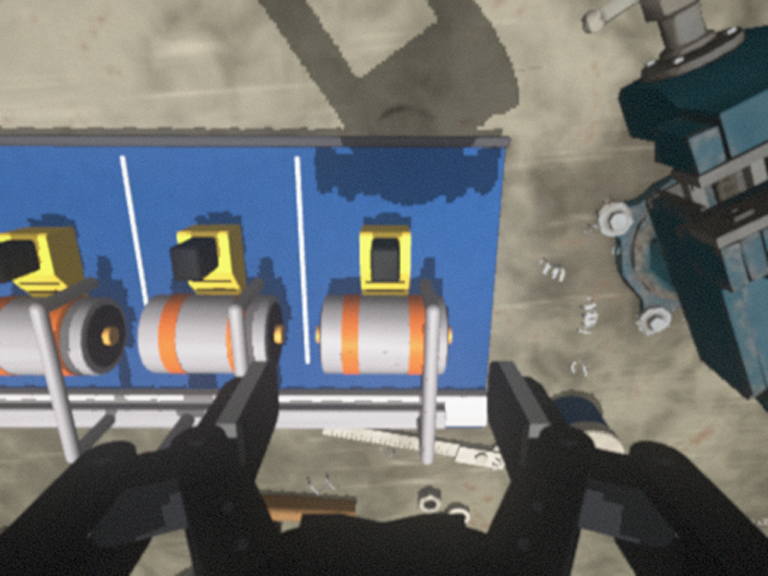

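```bash
python3 -m jog '{"linear":[[1,-4,0.5],[1,-4,0.5],[1,-4,0.5],[1,-4,0.5],[1,0,0]],"turn":[[0,0,0],[0,0,0],[0,0,0],[0,0,0],[0,0,0]],"hand":[6,6,6,6,6]}'
python3 -m jog '{"linear":[[0,0,0],[0,0,0],[0,0,0]],"turn":[[0,0,0],[0,0,0],[0,0,0]],"hand":[6,6,6]}'
python3 - <<'E'
from rack import *
p=np.load("rack.npy"); o,R=st(); print(w2r(p,o["eef_pos"])); w=cam("wrist"); s=cam("side"); t=cam("top")
uv=[]
for c,n in((w,"w"),(s,"s"),(t,"t")):
    k=proj(c,r2w(p,[80,28,97]))[0]
    h=cv2.cvtColor(c["bgr"],cv2.COLOR_BGR2HSV); rm=((h[...,0]<7)|(h[...,0]>173))&(h[...,1]>110)&(h[...,2]>60)
    nn,l,stt,ce=cv2.connectedComponentsWithStats(rm.astype(np.uint8))
    i=min((i for i in range(1,nn) if stt[i,4]>10),key=lambda i:np.hypot(*(ce[i]-k)))
    x,y,ww,hh,a=stt[i]; print(n,k.round(1),ce[i].round(1),stt[i]); uv.append((x+ww/2-.5,y+hh/2-.5))
    if n=="w":
        def onr(u,v,z):
            C,d=ray(c,u,v); C=w2r(p,C)[0]; d=rackT(p)[0].T@d; return (C+d*(z-C[2])/d[2]).round(1)
        vb=y+hh-.5; vt=y-.5; print("far top edge",onr(x+ww/2,vb,120),"near: top z120",onr(x+ww/2,vt,120),"near bottom z74",onr(x+ww/2,vt,74.5), "L,R at 120",onr(x-.5,y+hh*.8,120),onr(x+ww-.5,y+hh*.8,120))
for sub in ([0,1],[0,2],[0,1,2]): print(sub,w2r(p,tri([[w,s,t][i] for i in sub],[uv[i] for i in sub])).round(1))
crop(w,0,0,512,384,1.5,"w22.png")
E
```

```text
time: 46.8
eef_pos: [519.1, 155.8, 258.8]
tool_rot: [0.053, 0.036, 0.998, -0.003]
ft_force: [-0.4, 0.5, -0.2]
gripper_width: 0.705
time: 47.1
eef_pos: [517.7, 161.3, 257.5]
tool_rot: [0.052, 0.032, 0.998, -0.002]
ft_force: [-0.2, 0.6, -0.9]
gripper_width: 0.697
t 47.1 tcp [517.7 161.3 257.5] z [ 0.103 -0.007 -0.995] y [0.065 0.998 0.   ] F [-0.2  0.6 -0.9] w 59.5
[[ -2.63582692  39.68412729 225.03322407]]
w [243.6 259.8] [246.4 261.5] [234 243  25  36 790]
far top edge [ 86.3  31.5 120. ] near: top z120 [ 48.5  31.7 120. ] near bottom z74 [72.3 30.4 74.5] L,R at 120 [ 79.   19.4 120. ] [ 79.   42.8 120. ]
s [274.  181.1] [272.5 180.3] [270 175   6  12  57]
t [261.2 172.5] [261.  172.5] [259 171   5   4  20]
[0, 1] [[ 75.9  30.5 102. ]]
[0, 2] [[79.9 29.6 98.3]]
[0, 1, 2] [[ 77.5  30.1 101.2]]
```

View pics/w22.png

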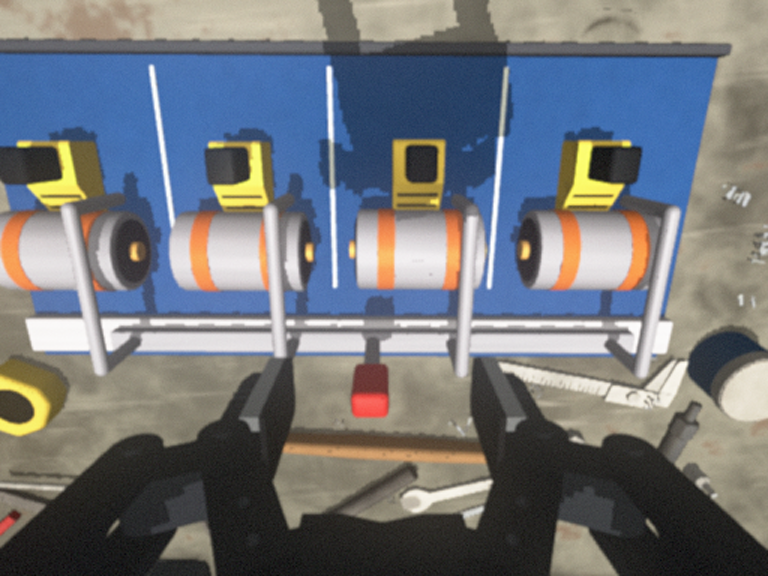

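```bash
python3 tgt.py 78 30.5 140; python3 tgt.py 78 30.5 87
```

```text
t 47.25 tcp [517.8 161.1 258. ] z [ 0.104 -0.007 -0.995] y [0.065 0.998 0.   ] F [ 0.   1.2 -0.5] w 60.3
goal [606.  146.1 181.4] delta cm [ 8.82 -1.5  -7.66]
turn [-0.0002 -0.0002 -0.0025]
now rack [ -2.4  39.5 225.5]
F rack [-0.09  1.15 -0.48]
t 47.25 tcp [517.8 161.1 258. ] z [ 0.104 -0.007 -0.995] y [0.065 0.998 0.   ] F [ 0.   1.2 -0.5] w 60.3
goal [611.5 145.7 128.7] delta cm [  9.37  -1.54 -12.93]
turn [-0.0002 -0.0002 -0.0025]
now rack [ -2.4  39.5 225.5]
F rack [-0.09  1.15 -0.48]
```

```bash
python3 -m jog '{"linear":[[3,-0.5,0],[3,-0.5,-1],[2.8,-0.5,-3],[0,0,-3.5],[0,0,0]],"turn":[[0,0,0],[0,0,0],[0,0,0],[0,0,0],[0,0,0]],"hand":[6,6,6,6,6]}'
python3 -m jog '{"linear":[[0,0,0],[0,0,0],[0,0,0],[0,0,0]],"turn":[[0,0,0],[0,0,0],[0,0,0],[0,0,0]],"hand":[6,6,6,6]}'
python3 tgt.py 78 30.5 87; python3 -c "
from h import *
w=cam('wrist'); crop(w,0,0,512,384,1.5,'w23.png')"
```

```text
time: 47.75
eef_pos: [602.9, 144.9, 175.5]
tool_rot: [0.046, 0.033, 0.998, -0.003]
ft_force: [-0.8, -0.1, -1.2]
gripper_width: 0.699
time: 48.15
eef_pos: [607.0, 145.4, 185.8]
tool_rot: [0.055, 0.033, 0.998, -0.001]
ft_force: [-0.2, 0.8, 0.3]
gripper_width: 0.702
t 48.15 tcp [607.  145.4 185.8] z [ 0.109 -0.006 -0.994] y [0.066 0.998 0.001] F [-0.2  0.8  0.3] w 59.9
goal [611.5 145.7 128.7] delta cm [ 0.46  0.03 -5.71]
turn [-0.0007  0.0044 -0.001 ]
now rack [ 79.5  29.9 144.3]
F rack [-0.24  0.79  0.3 ]
```

View pics/w23.png

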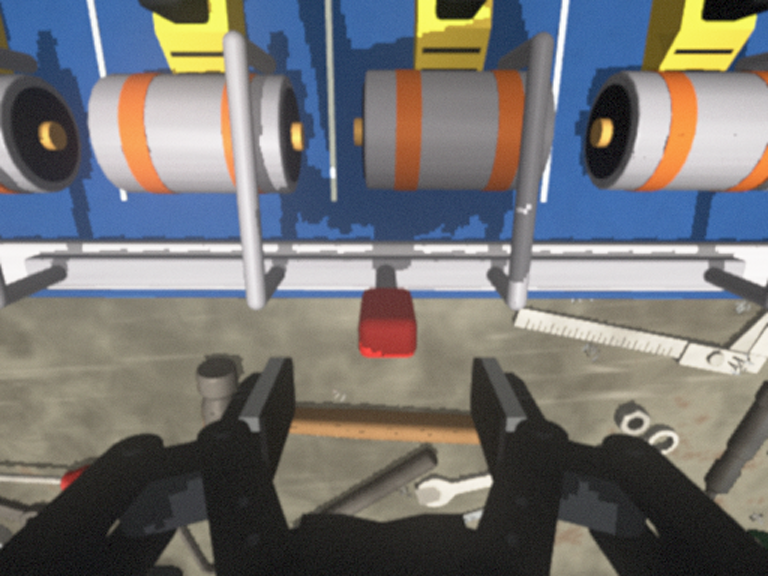

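```bash
python3 -m jog '{"linear":[[0.15,0,-2],[0.15,0,-2],[0.1,0,-1.2],[0,0,0],[0,0,0]],"turn":[[0,0,0],[0,0,0],[0,0,0],[0,0,0],[0,0,0]],"hand":[6,6,6,6,6]}'
python3 tgt.py 78 30.5 87
python3 -m jog '{"linear":[[0,0,0],[0,0,0],[0,0,0],[0,0,0],[0,0,0]],"turn":[[0,0,0],[0,0,0],[0,0,0],[0,0,0],[0,0,0]],"hand":[5,4,3.2,2.6,2.2]}'
python3 tgt.py 78 30.5 87
python3 -m jog '{"linear":[[0,0,0],[0,0,0]],"turn":[[0,0,0],[0,0,0]],"hand":[1.5,1.5]}'
python3 tgt.py 78 30.5 87; python3 -c "
from h import *
w=cam('wrist'); crop(w,0,0,512,384,1.5,'w24.png')"
```

```text
time: 48.7
eef_pos: [610.6, 145.1, 131.8]
tool_rot: [0.053, 0.033, 0.998, -0.002]
ft_force: [-1.0, -0.3, 0.5]
gripper_width: 0.707
t 48.7 tcp [610.6 145.1 131.8] z [ 0.105 -0.007 -0.994] y [0.066 0.998 0.   ] F [-1.  -0.3  0.5] w 60.4
goal [611.5 145.7 128.7] delta cm [ 0.1   0.07 -0.31]
turn [-0.0002  0.0009 -0.0006]
now rack [77.4 29.8 90.1]
F rack [-0.87 -0.4   0.58]
time: 49.2
eef_pos: [610.7, 145.5, 132.2]
tool_rot: [0.053, 0.033, 0.998, -0.001]
ft_force: [-0.9, 2.3, 2.7]
gripper_width: 0.268
t 49.2 tcp [610.7 145.5 132.2] z [ 0.106 -0.006 -0.994] y [0.066 0.998 0.001] F [-0.9  2.3  2.7] w 22.9
goal [611.5 145.7 128.7] delta cm [ 0.09  0.02 -0.35]
turn [-0.0012  0.0017 -0.0007]
now rack [77.5 30.2 90.6]
F rack [-0.8   2.21  2.78]
time: 49.4
eef_pos: [610.7, 145.5, 132.2]
tool_rot: [0.053, 0.033, 0.998, -0.001]
ft_force: [-1.6, 2.1, 5.4]
gripper_width: 0.267
t 49.4 tcp [610.7 145.5 132.2] z [ 0.106 -0.006 -0.994] y [0.066 0.998 0.001] F [-1.6  2.1  5.4] w 22.8
goal [611.5 145.7 128.7] delta cm [ 0.09  0.02 -0.35]
turn [-0.001   0.0018 -0.0008]
now rack [77.5 30.2 90.5]
F rack [-1.19  1.97  5.51]
```

View pics/w24.png

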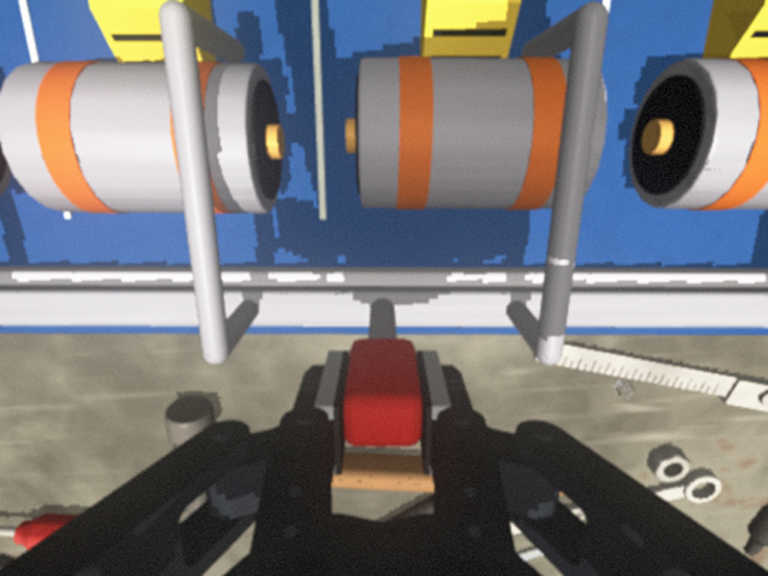

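```bash
python3 -m jog '{"linear":[[0.02,0.3,0],[0.027,0.4,0],[0.027,0.4,0],[0.027,0.4,0],[0,0,0]],"turn":[[0,0,0],[0,0,0],[0,0,0],[0,0,0],[0,0,0]],"hand":[1.5,1.5,1.5,1.5,1.5]}'
python3 tgt.py 77.5 75 90.5
python3 -c "
from h import *
w=cam('wrist'); crop(w,0,0,512,384,1.5,'w25.png')"
```

```text
time: 49.95
eef_pos: [611.7, 159.9, 132.2]
tool_rot: [0.053, 0.033, 0.998, -0.002]
ft_force: [-0.9, 1.0, 5.1]
gripper_width: 0.272
t 49.95 tcp [611.7 159.9 132.2] z [ 0.106 -0.007 -0.994] y [ 0.067  0.998 -0.   ] F [-0.9  1.   5.1] w 23.3
goal [613.7 190.2 132.1] delta cm [ 0.2   3.03 -0.01]
turn [ 0.0004  0.0015 -0.0006]
now rack [77.5 44.6 90.6]
F rack [-0.45  0.97  5.19]
```

View pics/w25.png

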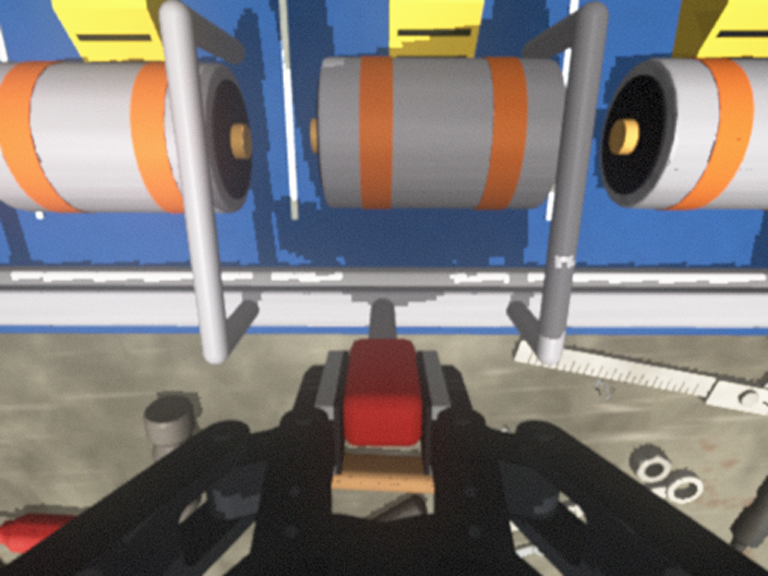

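```bash
python3 -m jog '{"linear":[[0.027,0.4,0],[0.033,0.5,0],[0.033,0.5,0],[0.033,0.5,0],[0.027,0.4,0]],"turn":[[0,0,0],[0,0,0],[0,0,0],[0,0,0],[0,0,0]],"hand":[1.5,1.5,1.5,1.5,1.5]}'
python3 -m jog '{"linear":[[0.027,0.4,0],[0.013,0.2,0],[0.01,0.15,0],[0,0,0],[0,0,0]],"turn":[[0,0,0],[0,0,0],[0,0,0],[0,0,0],[0,0,0]],"hand":[1.5,1.5,1.5,1.5,1.5]}'
python3 tgt.py 77.5 75 90.5
```

```text
time: 50.5
eef_pos: [613.2, 182.4, 132.2]
tool_rot: [0.053, 0.033, 0.998, -0.002]
ft_force: [-0.9, -2.1, 6.3]
gripper_width: 0.27
time: 51.0
eef_pos: [613.6, 187.9, 132.2]
tool_rot: [0.053, 0.034, 0.998, -0.004]
ft_force: [-2.9, -7.1, 6.4]
gripper_width: 0.269
t 51.0 tcp [613.6 187.9 132.2] z [ 0.105 -0.011 -0.994] y [ 0.068  0.998 -0.004] F [-2.9 -7.1  6.4] w 23.0
goal [613.7 190.2 132.1] delta cm [ 0.01  0.23 -0.  ]
turn [0.0041 0.0007 0.001 ]
now rack [77.6 72.7 90.5]
F rack [-1.72 -7.29  6.61]
```

```bash
python3 -m jog '{"linear":[[0.01,0.2,0],[0.005,0.1,0],[0,0,0],[0,0,0]],"turn":[[0,0,0],[0,0,0],[0,0,0],[0,0,0]],"hand":[1.5,1.5,1.5,1.5]}'
python3 tgt.py 77.5 75 90.5
```

```text
time: 51.4
eef_pos: [613.6, 187.9, 132.2]
tool_rot: [0.052, 0.035, 0.998, -0.006]
ft_force: [-4.1, -13.8, 7.5]
gripper_width: 0.267
t 51.4 tcp [613.6 187.9 132.2] z [ 0.104 -0.016 -0.994] y [ 0.07   0.998 -0.009] F [ -4.1 -13.8   7.5] w 22.8
goal [613.7 190.2 132.1] delta cm [ 0.01  0.23 -0.  ]
turn [ 0.009  -0.0004  0.0029]
now rack [77.6 72.7 90.5]
F rack [ -2.37 -14.09   7.8 ]
```

```bash
python3 -m jog '{"linear":[[-0.015,-0.2,0],[0,0,0],[0,0,0]],"turn":[[0,0,0],[0,0,0],[0,0,0]],"hand":[1.5,1.5,1.5]}'
python3 tgt.py 77.5 75 90.5
python3 -m jog '{"linear":[[0,0,0],[0,0,0],[0,0,0],[0,0,0],[0,0,0]],"turn":[[0,0,0],[0,0,0],[0,0,0],[0,0,0],[0,0,0]],"hand":[2.6,3.4,4.2,5,5.5]}'
python3 -m jog '{"linear":[[-0.2,0,2],[-0.4,0,4],[-0.4,0,4],[-0.4,0,4],[-2,0,2]],"turn":[[0,0,0],[0,0,0],[0,0,0],[0,0,0],[0,0,0]],"hand":[5.5,5.5,5.5,5.5,5.5]}'
python3 -m jog '{"linear":[[-3,0,0],[-4,0,0],[-3,0,0],[0,0,0],[0,0,0]],"turn":[[0,0,0],[0,0,0],[0,0,0],[0,0,0],[0,0,0]],"hand":[5.5,5.5,5.5,5.5,5.5]}'
python3 - <<'E'
from h import *
st(); w=cam("wrist"); crop(w,0,0,512,384,1.5,"w26.png"); s=cam("side"); crop(s,195,150,395,320,4,"s26.png")
E
python3 chk.py
```

```text
time: 51.7
eef_pos: [613.6, 187.9, 132.2]
tool_rot: [0.053, 0.034, 0.998, -0.005]
ft_force: [-3.0, -9.1, 6.7]
gripper_width: 0.275
t 51.7 tcp [613.6 187.9 132.2] z [ 0.105 -0.013 -0.994] y [ 0.069  0.998 -0.005] F [-3.  -9.1  6.7] w 23.5
goal [613.7 190.2 132.1] delta cm [ 0.    0.23 -0.01]
turn [0.0055 0.0005 0.0017]
now rack [77.6 72.7 90.6]
F rack [-1.64 -9.24  6.94]
time: 52.2
eef_pos: [613.1, 191.9, 130.7]
tool_rot: [0.052, 0.033, 0.998, -0.002]
ft_force: [-0.1, -0.3, 0.2]
gripper_width: 0.646
time: 52.7
eef_pos: [581.0, 191.8, 295.5]
tool_rot: [0.056, 0.033, 0.998, -0.001]
ft_force: [0.5, 0.8, -0.1]
gripper_width: 0.647
time: 53.2
eef_pos: [479.2, 191.8, 291.7]
tool_rot: [0.053, 0.033, 0.998, -0.001]
ft_force: [0.8, -0.3, 0.6]
gripper_width: 0.643
t 53.2 tcp [479.2 191.8 291.7] z [ 0.107 -0.006 -0.994] y [0.066 0.998 0.001] F [ 0.8 -0.3  0.6] w 54.9
band [165.7 177.9] 213 y~ -40.5 axis x from lower/upper edge [np.float64(-0.1), np.float64(-25.3)]
band [233.8 175.5] 178 y~ 41.5 axis x from lower/upper edge [np.float64(1.1), np.float64(-32.0)]
band [273.6 175.8] 180 y~ 89.3 axis 
[... 1472 characters left out ...]
8.7  32. ] near top z66 -> [-67.9 186.7  66. ]
grip px [ 14.4 277.2] centre: far edge top z66 -> [ 113.3 -243.3   66. ] near base z32 -> [ 132.  -274.7   32. ] near top z66 -> [ 110.4 -243.6   66. ]
yellow px [253.3 144. ] top back edge z32->grip [-68.   64.9  32. ] bottom z0 [-65.1  64.7   0. ]
yellow px [352.2 144.3] top back edge z32->grip [-67.  183.8  32. ] bottom z0 [-64.  193.8   0. ]
yellow px [ 50.4 144.4] top back edge z32->grip [ -65.3 -179.4   32. ] bottom z0 [ -62.2 -200.5    0. ]
yellow px [154.5 145.3] top back edge z32->grip [-65.5 -54.   32. ] bottom z0 [-62.4 -64.3   0. ]
yellow px [ 22.2 270.5] top back edge z32->grip [ 103.4 -252.8   32. ] bottom z0 [ 121.  -280.2    0. ]
```

View pics/w26.png

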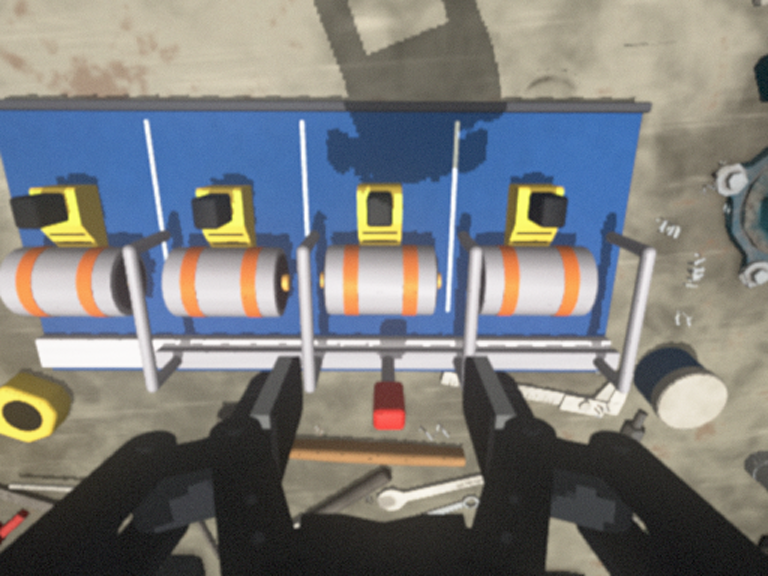

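View pics/s26.png

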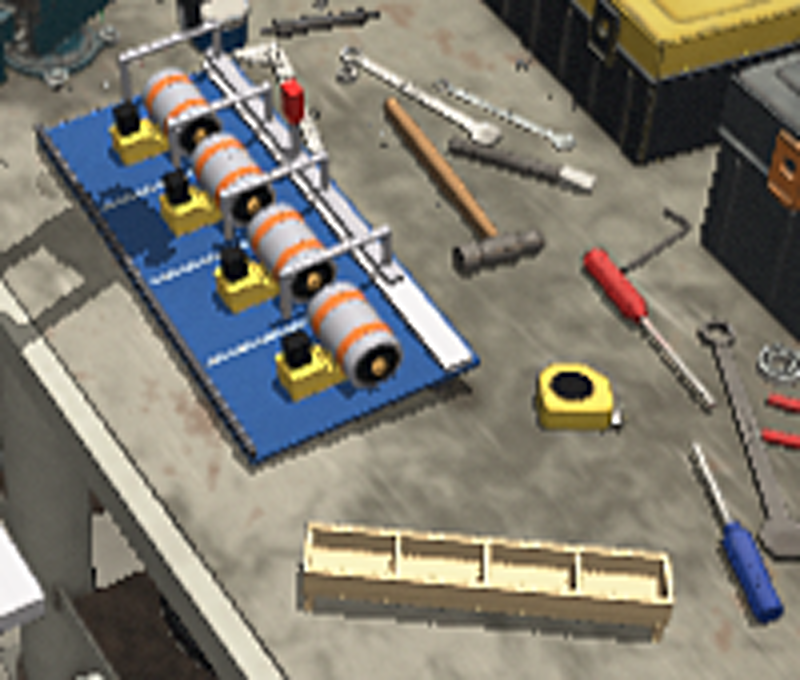

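```bash
python3 -m jog '{"linear":[[0,0,0],[0,0,0],[0,0,0],[0,0,0],[0,0,0]],"turn":[[0,0,0],[0,0,0],[0,0,0],[0,0,0],[0,0,0]],"hand":[5.5,5.5,5.5,5.5,5.5]}'
python3 -m jog '{"linear":[[0,0,0],[0,0,0],[0,0,0],[0,0,0],[0,0,0]],"turn":[[0,0,0],[0,0,0],[0,0,0],[0,0,0],[0,0,0]],"hand":[5.5,5.5,5.5,5.5,5.5]}'
python3 chk.py | head -12; python3 -c "
from workcell import ticket
print(ticket.sign_off())"
```

```text
time: 53.85
eef_pos: [479.5, 191.5, 291.1]
tool_rot: [0.053, 0.033, 0.998, -0.002]
ft_force: [-0.7, 0.1, -0.2]
gripper_width: 0.646
time: 54.35
eef_pos: [479.3, 191.5, 291.2]
tool_rot: [0.053, 0.033, 0.998, -0.002]
ft_force: [-0.7, 0.1, 0.6]
gripper_width: 0.645
band [165.9 178.4] 217 y~ -40.6 axis x from lower/upper edge [np.float64(0.5), np.float64(-26.0)]
band [233.8 175.8] 180 y~ 41.5 axis x from lower/upper edge [np.float64(0.4), np.float64(-31.4)]
band [273.8 176.4] 188 y~ 89.5 axis x from lower/upper edge [np.float64(0.3), np.float64(-30.2)]
band [340.7 176.7] 210 y~ 170.0 axis x from lower/upper edge [np.float64(-1.1), np.float64(-29.0)]
band [380.1 186.8] 375 y~ 219.0 axis x from lower/upper edge [np.float64(0.1), np.float64(-2.0)]
band [ 18.  187.9] 378 y~ -221.7 axis x from lower/upper edge [np.float64(2.1), np.float64(0.1)]
band [ 57.8 188.2] 367 y~ -173.3 axis x from lower/upper edge [np.float64(3.4), np.float64(0.0)]
band [126.3 188.3] 368 y~ -89.9 axis x from lower/upper edge [np.float64(1.9), np.float64(-0.1)]
band [339.4 202. ] 122 y~ 171.3 axis x from lower/upper edge [np.float64(39.7), np.float64(-1.9)]
band [167.  203.8] 110 y~ -42.1 axis x from lower/upper edge [np.float64(42.8), np.float64(-0.2)]
band [233.9 203.4] 100 y~ 40.8 axis x from lower/upper edge [np.float64(44.1), np.float64(-1.7)]
band [273.2 203.4] 100 y~ 89.5 axis x from lower/upper edge [np.float64(44.0), np.float64(-1.8)]
the job is handed in; nothing more can be done
None
```

The job is handed in at about 54 s. All four rollers were there, and each one is held by its own chock. With every roller chocked, I pulled the gate left by its red handle until it met its stop: the force climbed to 14 N with no further travel.

**Last checks:** About a second after the gate opened, the rollers had not moved on the chocks and the arm was clear of everything. The stand is upright, and nothing else on the bench looked disturbed.

**What was not exact:**
- **Rollers 1 and 2:** their chocks went about 2 mm too far on release, so both rollers sit roughly 1.5–2.5 mm up-slope of where they lay on the hooks.
- **Rollers 3 and 4:** these stayed within about 1 mm of their places. A gap of a few tenths of a millimetre at their chocks is below what I could measure.
- **Chock 1:** it stands about 4–5 mm to the right of the middle of its roller.
- **Rack height:** my first camera fit put the rack about 5 mm too low. First contact showed this, and I corrected the fit from a close wrist-camera view.
- **Gate travel:** the handle moved 42.5 mm from where I gripped it, against 45 mm nominal. Its end position of 72.7 mm is within 0.3 mm of the expected 73 mm.

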